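# Stow the spare lamp, then hold the lamp hood open

## Task

Lay the spare spectrometer lamp flat in the open drawer, let go of it, and push the drawer fully shut. Then lift the hood of the lamp housing and hold it open at 50 degrees (within 5) so that a colleague can reach the lamps inside: finish while still holding it, steady, as it falls shut if released. Leave the glassware standing where it is.

Things in the scene. Friction and masses are not known exactly. Their poses are not given: they have to be found in the camera images.
- lamp_mid (a point): Spare lamp lying loose in front of the lamp housing, 100 mm long, 36 x 36 mm across, about 0.15 kg: black square base 62 mm long, short glass tube (30 mm), grey square cap 8 mm thick. The point is its centre, 18 mm above what it lies on; x runs along its length towards the cap, z up. The base reaches 12 mm past the centre, so at the centre it is gripped 36 mm wide across y.
- drawer_unit: Low white cabinet fixed to the table, 170 (x) x 200 (y) x 70 mm high, with one drawer in its front. Origin at the centre of its underside; its -x side is the front, where the drawer comes out. It may stand to the left or to the right.
- drawer_floor (a point): Centre of the drawer's inner floor, 145 (x) x 170 (y) mm, 12 mm above the table; axes as the cabinet's, moves with the drawer along x. Walls stand 40 mm, the grey front 52 mm above it. Inner face of the front at x = -72.5 mm. With the drawer out by q, the q - 5 mm of floor next to the front are open from above, the rest is under the cabinet's 70 mm high top. The lamp fits along x.
- drawer_rail (a point): Middle of the foremost face of the steel finger rail (120 mm wide along y, 14 mm high, 14 mm deep) along the drawer's grey front, 54 mm above the table. Pushing it towards the cabinet's +x shuts the drawer (about 2 N, no latch, no spring).
- drawer (a joint): How far the drawer is out, in m: 0 is fully shut, 0.14 fully out.
- lamp_housing: White open-topped box fixed to the table, 130 (x) x 180 (y) x 130 mm high, lamps inside, under the grey hood. Origin at the centre of its underside; its -x side is the front. The hood (12 mm thick, 130 mm long) lies level on it when shut; its fixed hinge line runs along y at the far top edge, 65 mm from the origin towards +x and 131 mm up. It may stand left or right, the drawer cabinet on the other side.
- hood_bar (a point): Middle of the hood's steel bar: a round rod, 12 mm diameter, 100 mm free between its arms, along y. Hood shut: level, 55 mm ahead of the housing's front face, 137 mm above the table, nothing under it. Moves on an arc about the hinge line: 185 mm from it along the hood, 6 mm above it. Its axes turn too. Pinched from above across the rod, it turns in the grip, so the hand can keep pointing down.
- hood (a joint): Opening angle of the hood in rad: 0 shut, 0.873 is 50 degrees, stop at 1.35. It weighs about 0.4 kg and falls shut from every angle (about 2 N up at the bar lifts it).
- flask_a_mid (a point): Glass flask with a round belly (72 mm) and a thin neck, 170 mm tall, standing between the two fixed units. Point half-way up. Bystander.
- flask_b_mid (a point): The same kind of flask, on the far right (-y side). Point half-way up. Bystander.
- beaker_mid (a point): Open glass beaker, 84 mm wide, 110 mm tall, on the far left (+y side). Point half-way up. Bystander.
Things that resemble listed ones, but are neither listed nor needed, are in the scene too. What is shaped like the part that bears lamp_mid but red is not meant.

How it is judged:
By the outcome, as a careful person would: the job done as asked, in the order asked, and still so for the second after the job is handed in, while the arm keeps its last pose, push and grip.
It also fails if it takes over 72 s, if anything falls off the work surface, if the arm or the gripper's body presses on something with over 40 N, if the wrist force passes 120 N, or if a joint passes its speed limit or range.

## Robot

A 6-joint arm with a two-finger parallel gripper is mounted at the origin on the work surface. World frame = base frame: x ahead of the robot, y to its left, z up, the work surface at z = 0. Lengths are in m, angles in rad, forces in N, time in s.
With the tool pointing down it reaches from about 0.3 to 0.875 m from the base axis. Payload 6.4 kg.
Tool frame: the origin (TCP) lies between the finger pads; the fingertips stand 11 mm ahead of it and the grasp point (between the pads) lies 8 mm behind it (ctrl.tcp_to_tips is the y of the fingertips in the tool frame, in m); y points along the fingers, x is the direction in which the jaws open and shut, and the axes are right-handed (so a half turn about y gives the same grasp; the last joint's range is limited). The gripper opens to 85 mm and grips with 20 to 120 N. Pads are 22 mm wide; open, the fingers measure 114 mm over their backs; the gripper's body (76 mm by 85 mm) begins 54 mm behind the grasp point. The pads swing forward as they close: fully open they stand 13 mm farther back than shut.
Start: joints at [0.972, 0.181, 1.607, -0, 1.354, -0.206], TCP at [0.22, 0.531, 0.242] pointing down, gripper open.
Joint ranges: [-2.99, 2.99], [-0.89, 2.07], [0.3, 2.58], [-1.14, 4.28], [0, 2.63], [-3.12, 3.12]. Speed limits (rad/s): [2.57, 2.57, 3.01, 3.14, 3.14, 3.14].

## Interface

Orientations are given as a unit quaternion [w, x, y, z].
In Python, from bench import ctrl gives the robot as it stands.
- The arm moves only by the tool apply_moves, never from a script. Its argument "plan" is text: rows parted by semicolons, each of 7 numbers parted by spaces: the shift along the tool's x, y, z each as a share of 0.05 m, from -1 to 1, then the turn, a rotation vector about the tool's x, y, z each as a share of 0.12 rad, from -1 to 1, then the opening, from 0 (shut) to 1 (fully open). In form: dx dy dz wx wy wz claw; .... A call has exactly 5 rows; each row shifts and turns the commanded pose from where the row before left it, along the tool's axes as they then stand; what a row does not reach is not made up. A row lasts 1/10 s, in which the tool goes at most 50 mm and 8.59 degrees, less where a joint would pass 70% of its speed; a pose out of reach is approached as far as the arm can. A call with a number of a shift or a turn outside -1 to 1 is refused whole. A call with a gripper value outside its range is refused whole. The fingers move at their own pace and stop on an object; the grip force is fixed at half the most. Time passes only in rows, so rows that do not move let the fingers close, or fill a call up. It gives the time, the measured TCP pose, the force and the opening at its end, in the units of the state.
- ctrl.get_obs(): the state, without advancing time (a new reading comes with each control period).
- ctrl.camera(name): name is "scene" or "side" or "wrist"; returns the picture (400x640x3 uint8, red, green, blue); there is no depth.
- ctrl.get_calibration(name): a dict with "intrinsics" (3x3 intrinsics, pixels), "R" (3x3) and "t" (3): a world point X has camera coordinates R X + t. Camera axes: x right, y down, z forward; pixel columns grow to the right and rows downward; lengths in m; the calibration is good to about 2 mm. The wrist camera is an equidistant fisheye: a pixel r from the principal point sees the ray r / f radians off the axis. A picture is of the moment at which its call begins: read the wrist's pose just before it. get_calibration takes no time and is no camera call; for the wrist camera it gives the pose at the moment of the call.
- ctrl.hand_in(): hands the job in, once; it reports no verdict.
Trained networks look in the newest picture that a camera, given by its name, has taken for a name from the list of things; names that differ only in an ending like _2 or _b are one class to them, and where a whole thing is asked for, a point or a joint stands for the part that bears it (a point fixed in the world has none). Each returns a list of dicts, best first, with "score" (0 to 1); they miss things now and then, are a little off and sometimes report something else, mostly with a low value. They report only what shows in the picture. A call takes as long as a camera call. They do not tell look-alikes from the thing itself.
- ctrl.recognise(camera, target): "point" ([x, y, z] in m, in world coordinates, good to about 4 mm: the middle of the surface that is visible of it).
The state is a dict: "time_s": time; "q": joint angles; "dq": joint speeds; "joint_efforts": joint torques, N m; "eef_pos": TCP position; "eef_rot": TCP orientation; "wrist_force": force on the tool from outside, world axes, zero at the start; "torque": the same for the moment, N m; "opening": opening from 0.0 (shut) to 1.0 (fully open).
Only numpy, scipy, OpenCV 4.12 (cv2) and the standard library are available. Lean on these libraries where they do the work, as an engineer would, in place of code of your own. Each camera call takes 0.05 s, during which the arm holds its last target.

## Working session

There is one attempt and no reset: what is moved stays moved. The work goes in short steps, Python scripts to look and compute and a tool call to move; the robot and the scene stay as the last step left them, time stands still between calls to the robot, and variables do not carry over. Pictures are saved under pics/ and viewed, and the job is handed in when it is done.

Besides the shell and the picture viewer there is one more tool, called after "Emit:" by a JSON object that holds its "api" and its "payload", one argument or row to a line. apply_moves: Moves the arm, as the interface text tells. Shift numbers are shares of 0.05 m and turn numbers shares of 0.12 rad, none past 1 either way. Its arguments: {"type":"object","properties":{"plan":{"type":"string"}},"required":["plan"]}

```bash
ls; mkdir -p pics; cat > h.py <<'E'
import numpy as np,cv2
from bench import ctrl
def snap(n,f):
    im=ctrl.camera(n); cv2.imwrite('pics/'+f+'.png',im[:,:,::-1]); return im
def proj(n,X):
    c=ctrl.get_calibration(n);p=np.array(c['R'])@X+np.array(c['t']);p=np.array(c['intrinsics'])@p;return p[:2]/p[2]
def ray(n,u,v):
    c=ctrl.get_calibration(n);R=np.array(c['R']);t=np.array(c['t']);K=np.array(c['intrinsics'])
    if n=='wrist':
        a=np.array([(u-K[0,2])/K[0,0],(v-K[1,2])/K[1,1]]);r=np.hypot(*a);d=np.array([*(a/r*np.sin(r)),np.cos(r)])
    else: d=np.linalg.inv(K)@[u,v,1]
    return -R.T@t,R.T@d
def atz(n,u,v,z):
    o,d=ray(n,u,v);return o+d*(z-o[2])/d[2]
def st():
    o=ctrl.get_obs();print({k:np.round(o[k],4).tolist() for k in ['time_s','q','eef_pos','eef_rot','wrist_force','opening']});return o
E
python3 - <<'E'
from h import *
st();print(ctrl.tcp_to_tips)
for n in ['scene','side']:
    snap(n,n+'0')
    for t in ['lamp_mid','drawer_unit','drawer_floor','drawer_rail','lamp_housing','hood_bar','flask_a_mid','beaker_mid']:
        print(n,t,[(np.round(d['point'],3).tolist(),round(d['score'],2)) for d in ctrl.recognise(n,t)[:4]])
snap('wrist','wrist0')
st()
E
```

```text
pics
{'time_s': 0.0, 'q': [0.9717, 0.1815, 1.608, -0.0, 1.3538, -0.2063], 'eef_pos': [0.2198, 0.5307, 0.2414], 'eef_rot': [-0.5877, 0.5882, 0.3922, -0.3934], 'wrist_force': [0.1097, -0.5958, 0.2692], 'opening': 1.0002}
0.011
scene lamp_mid [([0.398, 0.303, 0.034], 0.92), ([0.469, 0.18, 0.034], 0.54)]
scene drawer_unit [([0.645, -0.19, 0.06], 0.6), ([0.586, 0.438, 0.077], 0.49)]
scene drawer_floor [([0.48, -0.213, 0.026], 0.82)]
scene drawer_rail [([0.724, 0.024, 0.062], 0.62), ([0.484, -0.212, 0.027], 0.61)]
scene lamp_housing [([0.707, 0.24, 0.143], 0.92), ([0.581, -0.464, 0.057], 0.6)]
scene hood_bar [([0.677, 0.232, 0.146], 0.92)]
scene flask_a_mid [([0.726, 0.025, 0.065], 0.96)]
scene beaker_mid [([0.589, 0.441, 0.077], 0.57)]
side lamp_mid [([0.462, 0.159, 0.028], 0.66), ([0.392, 0.278, 0.034], 0.52)]
side drawer_unit [([0.609, -0.226, 0.063], 0.89)]
side drawer_floor [([0.523, -0.211, 0.016], 0.59)]
side drawer_rail [([0.514, -0.207, 0.012], 0.8)]
side lamp_housing [([0.67, 0.166, 0.138], 0.61)]
side hood_bar [([0.669, 0.206, 0.137], 0.72), ([0.463, 0.16, 0.032], 0.59), ([0.592, 0.417, 0.081], 0.18)]
side flask_a_mid [([0.719, -0.005, 0.058], 0.71)]
side beaker_mid [([0.593, 0.421, 0.081], 0.82)]
{'time_s': 0.95, 'q': [0.9717, 0.1808, 1.607, 0.0, 1.3538, -0.2063], 'eef_pos': [0.2201, 0.5312, 0.2423], 'eef_rot': [0.588, -0.588, -0.3928, 0.3928], 'wrist_force': [0.2964, 0.2073, 0.1393], 'opening': 1.0012}
```

View pics/scene0.png

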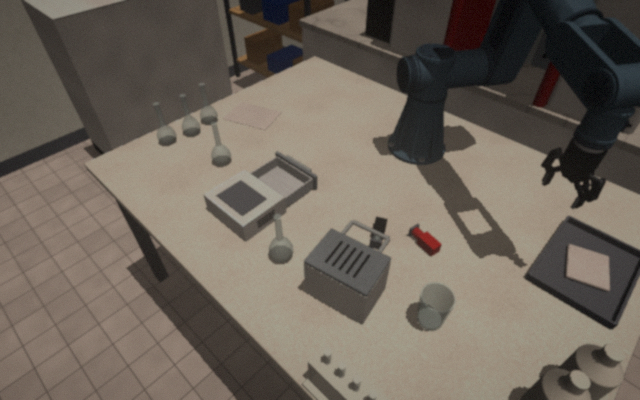

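View pics/side0.png

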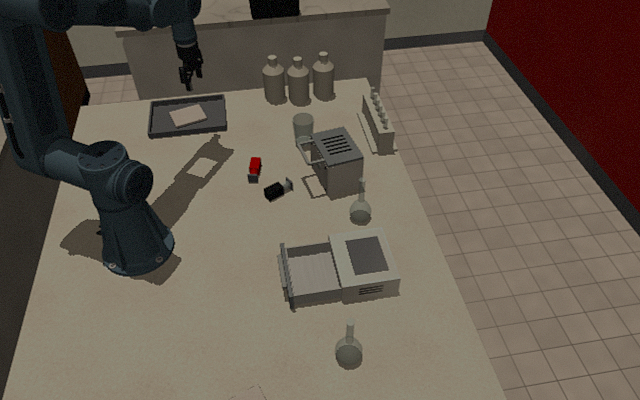

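View pics/wrist0.png

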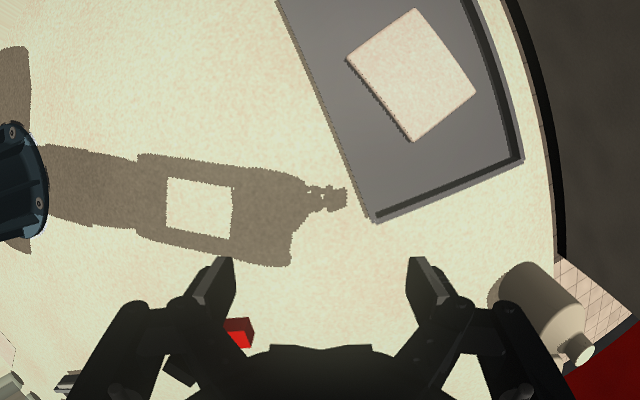

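Scene view: black lamp at ~(379,233) partly behind the hood bar, red look-alike at (425,238); the cabinet is open at (265,195). Side view: lamp at (278,189), red at (255,168), drawer at (315,272). I'll zoom in.

```bash
python3 - <<'E'
import cv2
im=cv2.imread('pics/side0.png')
cv2.imwrite('pics/s_a.png',cv2.resize(im[110:230,230:390],None,fx=5,fy=5,interpolation=cv2.INTER_CUBIC))
cv2.imwrite('pics/s_b.png',cv2.resize(im[210:320,260:420],None,fx=5,fy=5,interpolation=cv2.INTER_CUBIC))
E
```

```text
(no output)
```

View pics/s_a.png

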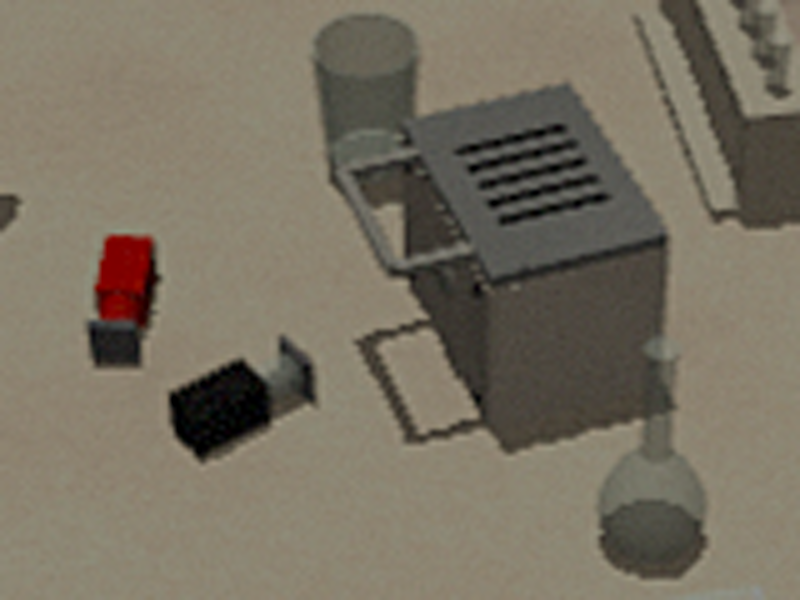

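View pics/s_b.png

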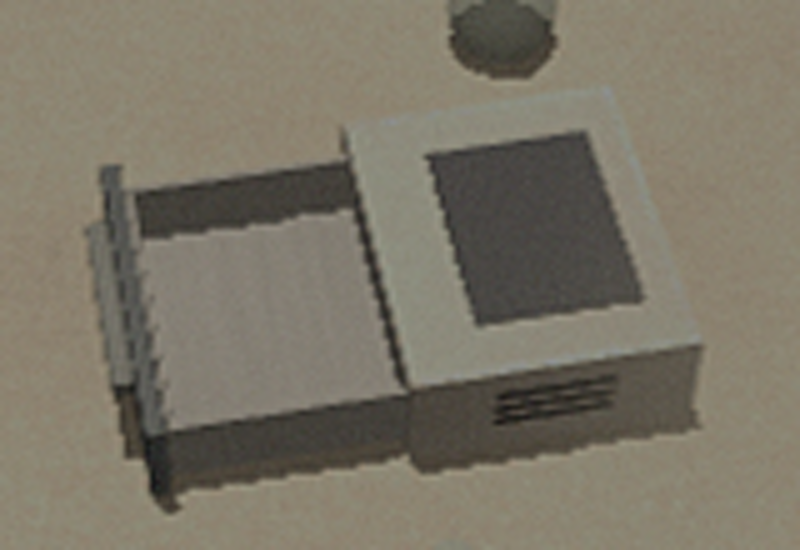

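```bash
python3 - <<'E'
from h import *
def A(l,z,ou,ov):
    P=np.array([atz('side',u/5+ou,v/5+ov,z) for u,v in l]);print(np.round(P,3).tolist());return P
c=A([(345,128),(612,90),(700,345),(408,388)],.07,260,210)
print('cab',c.mean(0)); ex=(c[1]+c[2]-c[0]-c[3]);ey=c[0]+c[1]-c[2]-c[3];print(np.linalg.norm(ex)/2,np.linalg.norm(ey)/2,np.degrees(np.arctan2(ex[1],ex[0])),np.degrees(np.arctan2(-ey[0],ey[1])))
c=A([(405,125),(570,85),(665,238),(490,280)],.143,230,110)
print('hood',c.mean(0)); ex=(c[1]+c[2]-c[0]-c[3]);ey=c[0]+c[1]-c[2]-c[3];print(np.linalg.norm(ex)/2,np.linalg.norm(ey)/2,np.degrees(np.arctan2(ex[1],ex[0])),np.degrees(np.arctan2(-ey[0],ey[1])))
A([(340,168),(398,268)],.137,230,110)
print('lamp');A([(172,402),(243,360),(268,385),(198,430)],.036,230,110)
print('front top');A([(112,165),(155,432)],.064,260,210)
print('rail');A([(92,228),(125,385)],.06,260,210)
c=ctrl.get_calibration('wrist');R=np.array(c['R']);print(R,-R.T@np.array(c['t']),c['intrinsics'])
from scipy.spatial.transform import Rotation as Ro
q=ctrl.get_obs()['eef_rot'];print(np.round(Ro.from_quat([*q[1:],q[0]]).as_matrix(),3))
E
```

```text
[[0.597, -0.117, 0.07], [0.765, -0.116, 0.07], [0.765, -0.312, 0.07], [0.596, -0.312, 0.07]]
cab [ 0.68068083 -0.21441978  0.07      ]
0.16857653670717973 0.19563850116582213 0.2814625299404362 -0.11168679721199255
[[0.608, 0.29, 0.143], [0.731, 0.314, 0.143], [0.759, 0.139, 0.143], [0.636, 0.118, 0.143]]
hood [0.68353177 0.21499179 0.143     ]
0.12497992949588996 0.17613472126295027 10.500944716796484 9.3227456158561
[[0.557, 0.258, 0.137], [0.58, 0.147, 0.137]]
lamp
[[0.422, 0.152, 0.036], [0.475, 0.185, 0.036], [0.489, 0.157, 0.036], [0.436, 0.121, 0.036]]
front top
[[0.453, -0.117, 0.064], [0.453, -0.313, 0.064]]
rail
[[0.436, -0.16, 0.06], [0.441, -0.276, 0.06]]
[[ 3.82085404e-01  9.24126857e-01  5.44853649e-04]
 [ 8.80586073e-01 -3.64261939e-01  3.03119462e-01]
 [ 2.80319305e-01 -1.15337731e-01 -9.52952410e-01]] [0.14786522 0.56023793 0.37398425] [[309.70691629   0.         320.28888452]
 [  0.         309.70691629 202.27243024]
 [  0.           0.           1.        ]]
[[ 0.383 -0.    -0.924]
 [ 0.924  0.     0.383]
 [ 0.    -1.     0.   ]]
```

```bash
cat > plan.py <<'E'
from h import *
from scipy.spatial.transform import Rotation as Ro
def cur():
    o=ctrl.get_obs();q=o['eef_rot'];return np.array(o['eef_pos']),Ro.from_quat([*q[1:],q[0]])
def Rd(yaw): # tool z at yaw deg (world), tool y down
    a=np.radians(yaw);z=np.array([np.cos(a),np.sin(a),0]);y=np.array([0,0,-1.]);return Ro.from_matrix(np.stack([np.cross(y,z),y,z],1))
def plan(p1,yaw,n,claw,start=None):
    p,R=start if start else cur();R1=Rd(yaw);w=(R.inv()*R1).as_rotvec();rows=[]
    P,Q=np.array(p),R
    for i in range(n):
        tp=p+(np.array(p1)-p)*(i+1)/n;tR=R*Ro.from_rotvec(w*(i+1)/n)
        s=np.round(Q.as_matrix().T@(tp-P)/.05,2);t=np.round((Q.inv()*tR).as_rotvec()/.12,2)
        P=P+Q.as_matrix()@(s*.05);Q=Q*Ro.from_rotvec(t*.12)
        rows.append(' '.join('%g'%v for v in [*s,*t,claw]))
        if abs(np.r_[s,t]).max()>1: print('TOO BIG')
    for i in range(0,n,5): print('; '.join(rows[i:i+5]))
    return P,Q
E
python3 - <<'E'
from plan import *
plan([.44,.145,.20],213,10,1)
E
```

```text
-0.55 0.08 -0.7 0 -0.81 0 1; -0.61 0.09 -0.65 0 -0.8 0 1; -0.67 0.08 -0.58 0 -0.81 0 1; -0.72 0.09 -0.52 0 -0.81 0 1; -0.77 0.08 -0.44 0 -0.81 0 1
-0.81 0.09 -0.37 0 -0.8 0 1; -0.84 0.08 -0.29 0 -0.81 0 1; -0.87 0.09 -0.2 0 -0.81 0 1; -0.88 0.08 -0.12 0 -0.81 0 1; -0.89 0.09 -0.04 0 -0.8 0 1
```

Emit:
{"api": "apply_moves", "payload": {
  "plan": "-0.55 0.08 -0.7 0 -0.81 0 1; -0.61 0.09 -0.65 0 -0.8 0 1; -0.67 0.08 -0.58 0 -0.81 0 1; -0.72 0.09 -0.52 0 -0.81 0 1; -0.77 0.08 -0.44 0 -0.81 0 1"
}}

```text
time_s: 1.45
eef_pos: [0.3304, 0.3367, 0.2213]
eef_rot: [-0.475, 0.475, 0.524, -0.523]
wrist_force: [1.2, -0.2, 0.5]
opening: 1.002
```

Emit:
{"api": "apply_moves", "payload": {
  "plan": "-0.81 0.09 -0.37 0 -0.8 0 1; -0.84 0.08 -0.29 0 -0.81 0 1; -0.87 0.09 -0.2 0 -0.81 0 1; -0.88 0.08 -0.12 0 -0.81 0 1; -0.89 0.09 -0.04 0 -0.8 0 1"
}}

```text
time_s: 1.95
eef_pos: [0.441, 0.1432, 0.2]
eef_rot: [-0.336, 0.337, 0.622, -0.622]
wrist_force: [0.5, -0.1, -1.0]
opening: 1.0
```

```bash
python3 - <<'E'
from plan import *
st();snap('wrist','w1');print([(np.round(d['point'],3).tolist(),round(d['score'],2)) for d in ctrl.recognise('wrist','lamp_mid')])
np.savez('w1.npz',**{k:np.array(v) for k,v in ctrl.get_calibration('wrist').items()})
st()
E
```

```text
{'time_s': 1.95, 'q': [0.057, -0.03, 1.9218, 0.0001, 1.2487, -2.0934], 'eef_pos': [0.441, 0.1432, 0.2], 'eef_rot': [-0.336, 0.3366, 0.6222, -0.6218], 'wrist_force': [0.5329, -0.0639, -0.9656], 'opening': 0.9998}
[([0.457, 0.17, 0.037], 0.77), ([0.389, 0.283, 0.037], 0.7)]
{'time_s': 2.05, 'q': [0.0524, -0.0276, 1.9202, -0.0016, 1.2481, -2.0905], 'eef_pos': [0.4425, 0.1407, 0.1997], 'eef_rot': [0.3379, -0.339, -0.6206, 0.6211], 'wrist_force': [-0.437, 0.0767, -0.4118], 'opening': 0.9956}
```

View pics/w1.png

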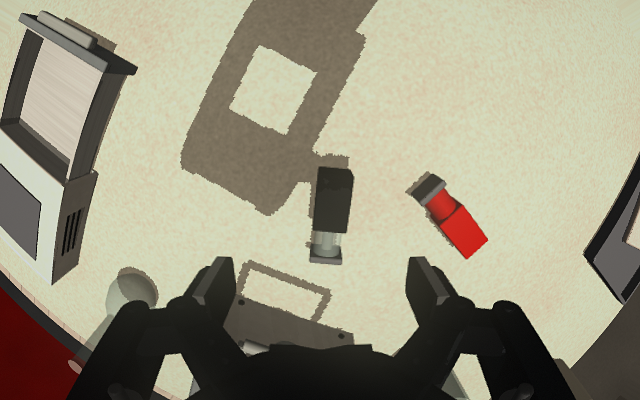

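Wrist view: black lamp at (332,215), cap (325,257) towards the housing; red one at (450,215). Zoom for the axis.

```bash
python3 - <<'E'
from plan import *
snap('wrist','w2');st()
im=cv2.imread('pics/w2.png')
cv2.imwrite('pics/w2z.png',cv2.resize(im[150:280,280:390],None,fx=5,fy=4.6/4.6*5*0.9,interpolation=cv2.INTER_CUBIC))
E
```

```text
{'time_s': 2.1, 'q': [0.0561, -0.0284, 1.9211, -0.0001, 1.2491, -2.0851], 'eef_pos': [0.4412, 0.1427, 0.1997], 'eef_rot': [0.3391, -0.3391, -0.6204, 0.6206], 'wrist_force': [-0.4615, -0.2269, 0.099], 'opening': 1.0047}
```

View pics/w2z.png

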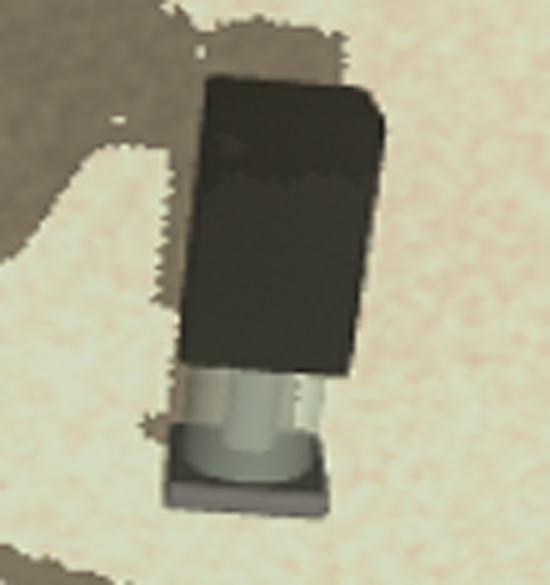

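```bash
python3 - <<'E'
from plan import *
f=lambda u,v,z=.036: atz('wrist',280+u/5,150+v/4.5,z)[:2]
TL,TR,BR,BL=f(206,75),f(362,88),f(350,375),f(180,362)
R2=f(385,130)
print(TL,TR,BR,BL,R2)
print(np.linalg.norm(TR-TL),np.linalg.norm(BR-BL),np.linalg.norm(TL-BL))
print('left edge yaw',np.degrees(np.arctan2(*(BL-TL)[::-1])),'right',np.degrees(np.arctan2(*(BR-R2)[::-1])),np.degrees(np.arctan2(*(BR-BL)[::-1]))-90)
m=(BL+BR)/2
for y in(30,33):
    a=np.radians(y);print(m-.012*np.array([np.cos(a),np.sin(a)]))
c=(f(165,500,.005)+f(328,515,.005))/2;print('cap low end',c)
# grasp: lamp & bar etc in wrist view
E
```

```text
[0.42351058 0.13220529] [0.4093693  0.15929362] [0.46628998 0.19541031] [0.4825761  0.16384667] [0.41463524 0.16838202]
0.030557374871179887 0.03551761845780108 0.06700680389797807
left edge yaw 28.177936762545954 right 27.62076328773742 27.292707039177103
[0.46404073 0.17362849]
[0.46436899 0.17309282]
cap low end [0.5208456  0.20662514]
```

```bash
python3 - <<'E'
from plan import *
s=plan([.460,.1715,.10],209,5,1)
s=plan([.460,.1715,.018],209,5,1,s)
E
```

```text
0.06 0.4 -0.13 -0 0.11 -0 1; 0.05 0.4 -0.12 -0 0.1 -0 1; 0.06 0.4 -0.12 -0 0.11 -0 1; 0.06 0.39 -0.13 -0 0.11 -0 1; 0.07 0.4 -0.12 -0 0.11 -0 1
-0 0.33 0 -0 -0 -0 1; -0 0.33 0 -0 -0 -0 1; -0 0.33 0 -0 -0 -0 1; -0 0.32 0 -0 -0 -0 1; -0 0.33 0 -0 -0 -0 1
```

Emit:
{"api": "apply_moves", "payload": {
  "plan": "0.06 0.4 -0.13 0 0.11 0 1; 0.05 0.4 -0.12 0 0.1 0 1; 0.06 0.4 -0.12 0 0.11 0 1; 0.06 0.39 -0.13 0 0.11 0 1; 0.07 0.4 -0.12 0 0.11 0 1"
}}

```text
time_s: 2.6
eef_pos: [0.4584, 0.1755, 0.0998]
eef_rot: [-0.358, 0.358, 0.61, -0.61]
wrist_force: [0.1, 0.1, -0.3]
opening: 1.001
```

```bash
python3 - <<'E'
from plan import *
st();snap('wrist','w3')
E
```

```text
{'time_s': 2.6, 'q': [0.123, 0.1794, 1.9289, 0.0004, 1.0329, -1.9585], 'eef_pos': [0.4584, 0.1755, 0.0998], 'eef_rot': [-0.3575, 0.3576, 0.6102, -0.6099], 'wrist_force': [0.0949, 0.0788, -0.2511], 'opening': 1.0009}
```

View pics/w3.png

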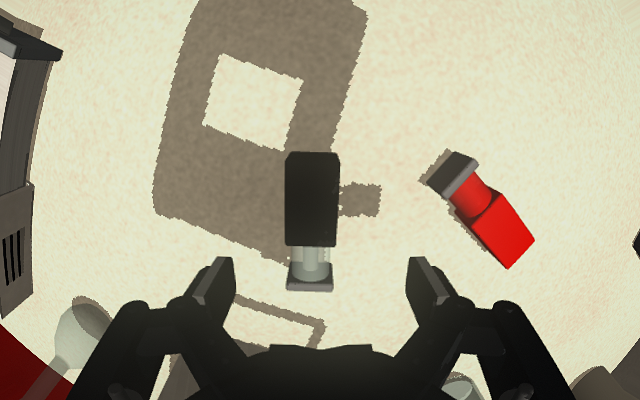

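```bash
python3 - <<'E'
from plan import *
# pixels from w3 (calibration moment differs slightly from now? read pose)
st()
f=lambda u,v,z=.036: atz('wrist',u,v,z)[:2]
BL,BR,TL,TR=f(285,246),f(337,247),f(286,153),f(339,153)
print(BL,BR,np.linalg.norm(BL-BR))
print(np.degrees(np.arctan2(*(BL-TL)[::-1])),np.degrees(np.arctan2(*(BR-TR)[::-1])))
a=np.radians(28);print((BL+BR)/2-.012*np.array([np.cos(a),np.sin(a)]))
s=plan([.460,.1705,.018],209,5,1)
E
```

```text
{'time_s': 2.65, 'q': [0.1236, 0.184, 1.9311, 0.0008, 1.0306, -1.9575], 'eef_pos': [0.4566, 0.1757, 0.0968], 'eef_rot': [0.3591, -0.3565, -0.6093, 0.6106], 'wrist_force': [-2.8624, -2.0991, -1.4591], 'opening': 1.0003}
[0.48108811 0.16134533] [0.46416137 0.19298807] 0.03588561750173758
26.743269519780867 29.060633217185075
[0.46202937 0.17153304]
-0.03 0.31 -0 -0.01 0.01 0 1; -0.02 0.32 -0.01 -0 0 0.01 1; -0.03 0.31 0 -0.01 0.01 0 1; -0.02 0.32 0 -0 0 0 1; -0.03 0.31 -0 -0.01 0.01 0.01 1
```

```bash
python3 - <<'E'
from plan import *
st()
s=plan([.4588,.1695,.018],208,5,1)
E
```

```text
{'time_s': 2.65, 'q': [0.1236, 0.184, 1.9311, 0.0008, 1.0306, -1.9575], 'eef_pos': [0.4566, 0.1757, 0.0968], 'eef_rot': [0.3591, -0.3565, -0.6093, 0.6106], 'wrist_force': [-2.8624, -2.0991, -1.4591], 'opening': 1.0003}
-0.03 0.31 0 -0.01 0.04 0 1; -0.02 0.32 0.01 -0 0.03 0.01 1; -0.03 0.31 0 -0.01 0.04 0 1; -0.02 0.32 0 -0 0.03 0 1; -0.03 0.32 0.01 -0.01 0.04 0.01 1
```

Emit:
{"api": "apply_moves", "payload": {
  "plan": "-0.03 0.31 0 0 0.04 0 1; -0.02 0.32 0.01 0 0.03 0 1; -0.03 0.31 0 0 0.04 0 1; -0.02 0.32 0 0 0.03 0 1; -0.03 0.3 0 0 0.04 0 1"
}}

```text
time_s: 3.15
eef_pos: [0.4611, 0.1689, 0.0223]
eef_rot: [-0.364, 0.364, 0.606, -0.606]
wrist_force: [-0.5, 0.4, -0.5]
opening: 0.997
```

```bash
python3 - <<'E'
from plan import *
st();snap('wrist','w4')
E
```

```text
{'time_s': 3.15, 'q': [0.1088, 0.3254, 1.9499, 0.0003, 0.8661, -1.9519], 'eef_pos': [0.4611, 0.1689, 0.0223], 'eef_rot': [-0.3639, 0.3639, 0.6064, -0.6062], 'wrist_force': [-0.4616, 0.369, -0.5372], 'opening': 0.9974}
```

View pics/w4.png

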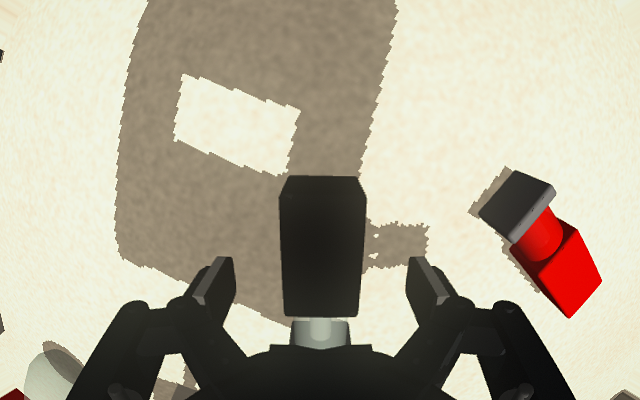

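Lamp centred between the pads ((322,250)). Down a little, then close.

Emit:
{"api": "apply_moves", "payload": {
  "plan": "0 0.1 0.03 0 0 0 1; 0 0 0 0 0 0 0; 0 0 0 0 0 0 0; 0 0 0 0 0 0 0; 0 0 0 0 0 0 0"
}}

```text
time_s: 3.7
eef_pos: [0.4611, 0.1674, 0.0183]
eef_rot: [-0.364, 0.365, 0.607, -0.606]
wrist_force: [0.5, 0.4, -0.5]
opening: 0.411
```

Emit:
{"api": "apply_moves", "payload": {
  "plan": "0 0 0 0 0 0 0; 0 0 0 0 0 0 0; 0 0 0 0 0 0 0; 0 -0.3 0 0 0 0 0; 0 -0.6 0 0 0 0 0"
}}

```text
time_s: 4.2
eef_pos: [0.4578, 0.1668, 0.0607]
eef_rot: [0.366, -0.363, -0.605, 0.607]
wrist_force: [0.2, 0.6, -1.7]
opening: 0.413
```

```bash
python3 - <<'E'
from plan import *
st();snap('wrist','w5')
s=plan([.4575,.17,.13],208,5,0)
E
```

```text
{'time_s': 4.2, 'q': [0.1053, 0.2461, 1.9481, -0.0, 0.953, -1.9544], 'eef_pos': [0.4578, 0.1668, 0.0607], 'eef_rot': [0.3657, -0.3625, -0.6049, 0.6074], 'wrist_force': [0.2393, 0.5579, -1.7147], 'opening': 0.4128}
0.02 -0.25 0.01 0.01 0 -0 0; 0.01 -0.26 0.01 0 0 -0 0; 0.02 -0.25 0.01 0.01 0 -0.01 0; 0.02 -0.26 0.01 0 0 0 0; 0.01 -0.25 0.01 0.01 0.01 -0 0
```

View pics/w5.png

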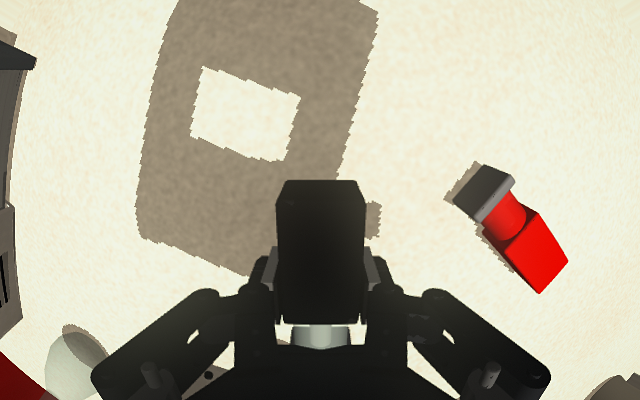

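Lamp held level (opening 0.413 ≈ 36 mm). Lift and carry over the drawer.

```bash
python3 - <<'E'
from plan import *
s=plan([.4575,.165,.16],208,5,0)
s=plan([.522,-.213,.16],180,10,0,s)
E
```

```text
-0 -0.37 0.02 0.01 0 -0 0; -0 -0.38 0.02 0 0 -0 0; -0 -0.37 0.02 0.01 0 -0.01 0; -0 -0.38 0.02 0 0 0 0; -0 -0.37 0.02 0.01 0.01 -0 0
-0.73 -0 0.24 -0 0.41 -0 0; -0.74 -0 0.2 -0 0.4 -0 0; -0.75 -0 0.17 -0 0.41 -0 0; -0.75 -0 0.14 -0 0.41 -0 0; -0.76 -0 0.09 -0 0.4 -0 0
-0.77 -0 0.06 -0 0.41 -0 0; -0.77 -0 0.02 -0 0.41 -0 0; -0.76 -0 -0.02 -0 0.4 -0 0; -0.77 -0 -0.06 -0 0.41 -0 0; -0.76 -0 -0.09 -0 0.41 -0 0
```

Emit:
{"api": "apply_moves", "payload": {
  "plan": "0 -0.37 0.02 0 0 0 0; 0 -0.38 0.02 0 0 0 0; 0 -0.37 0.02 0 0 0 0; 0 -0.38 0.02 0 0 0 0; 0 -0.37 0.02 0 0.01 0 0"
}}

```text
time_s: 4.75
eef_pos: [0.4555, 0.1648, 0.1564]
eef_rot: [0.364, -0.364, -0.606, 0.606]
wrist_force: [-0.3, 0.5, -1.8]
opening: 0.412
```

Emit:
{"api": "apply_moves", "payload": {
  "plan": "-0.73 0 0.24 0 0.41 0 0; -0.74 0 0.2 0 0.4 0 0; -0.75 0 0.17 0 0.41 0 0; -0.75 0 0.14 0 0.41 0 0; -0.76 0 0.09 0 0.4 0 0"
}}

```text
time_s: 5.25
eef_pos: [0.4878, -0.0255, 0.1557]
eef_rot: [-0.436, 0.436, 0.557, -0.557]
wrist_force: [0.7, -0.9, -1.2]
opening: 0.411
```

Emit:
{"api": "apply_moves", "payload": {
  "plan": "-0.77 0 0.06 0 0.41 0 0; -0.77 0 0.02 0 0.41 0 0; -0.76 0 -0.02 0 0.4 0 0; -0.77 0 -0.06 0 0.41 0 0; -0.76 0 -0.09 0 0.41 0 0"
}}

```text
time_s: 5.75
eef_pos: [0.5204, -0.2148, 0.1555]
eef_rot: [0.501, -0.501, -0.499, 0.499]
wrist_force: [0.3, 0.9, -1.5]
opening: 0.415
```

```bash
python3 - <<'E'
from plan import *
ctrl.camera('scene');st();snap('wrist','w6');st()
E
```

```text
{'time_s': 5.8, 'q': [-0.6088, 0.251, 1.7079, -0.0029, 1.1785, -2.1705], 'eef_pos': [0.5214, -0.2209, 0.1562], 'eef_rot': [-0.5003, 0.5036, 0.4973, -0.4987], 'wrist_force': [-1.6552, -5.1989, 0.0144], 'opening': 0.413}
{'time_s': 5.85, 'q': [-0.6058, 0.2491, 1.7107, -0.0013, 1.1794, -2.1703], 'eef_pos': [0.521, -0.218, 0.1559], 'eef_rot': [-0.5005, 0.5024, 0.4983, -0.4988], 'wrist_force': [-0.52, 0.6241, -0.6361], 'opening': 0.4078}
```

View pics/w6.png

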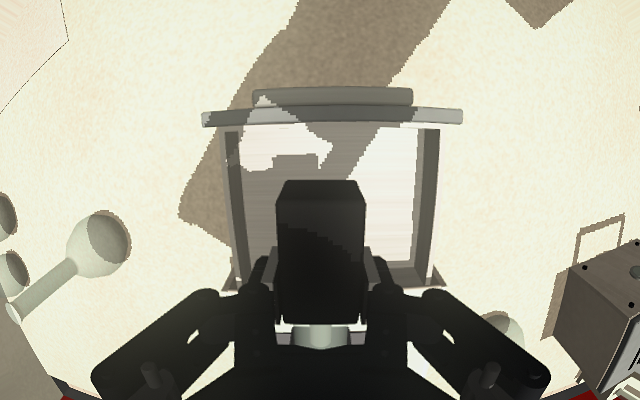

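```bash
python3 - <<'E'
from plan import *
f=lambda u,v,z: np.round(atz('wrist',u,v,z),4)
print('inner',f(332,124,.064),'outer',f(332,108,.064),f(203,112,.064),f(463,110,.064),'rail',f(253,91,.061),f(412,90,.061))
print('walls',f(240,129,.052),f(424,129,.052),f(257,262,.052),f(415,262,.052))
print('cab',f(240,287,.07),f(440,285,.07),f(440,285,.052))
print('floor front',f(332,125,.012))
E
```

```text
inner [ 0.4554 -0.21    0.064 ] outer [ 0.4438 -0.21    0.064 ] [ 0.443  -0.3059  0.064 ] [ 0.4408 -0.1095  0.064 ] rail [ 0.4299 -0.2673  0.061 ] [ 0.4286 -0.1507  0.061 ]
walls [ 0.4583 -0.2805  0.052 ] [ 0.4581 -0.1372  0.052 ] [ 0.5727 -0.2745  0.052 ] [ 0.5743 -0.1345  0.052 ]
cab [ 0.5878 -0.2876  0.07  ] [ 0.5889 -0.1141  0.07  ] [ 0.601  -0.1055  0.052 ]
floor front [ 0.4592 -0.2082  0.012 ]
```

```bash
python3 - <<'E'
from plan import *
st()
s=plan([.522,-.211,.07],180,5,0)
s=plan([.522,-.211,.032],180,5,0,s)
E
```

```text
{'time_s': 5.85, 'q': [-0.6058, 0.2491, 1.7107, -0.0013, 1.1794, -2.1703], 'eef_pos': [0.521, -0.218, 0.1559], 'eef_rot': [-0.5005, 0.5024, 0.4983, -0.4988], 'wrist_force': [-0.52, 0.6241, -0.6361], 'opening': 0.4078}
0.03 0.34 -0 0 -0.01 -0 0; 0.03 0.35 -0.01 0 -0.01 -0.01 0; 0.03 0.34 -0 0.01 -0.01 -0 0; 0.02 0.34 -0 -0 -0.01 -0.01 0; 0.03 0.35 -0.01 0 -0.01 0 0
0 0.15 0 0 0 0 0; 0 0.15 0 0 0 0 0; 0 0.16 0 0 0 0 0; 0 0.15 0 0 0 0 0; 0 0.15 0 0 0 0 0
```

Emit:
{"api": "apply_moves", "payload": {
  "plan": "0.02 0.34 0 0 0 0 0; 0.02 0.34 0 0 0 0 0; 0.02 0.34 0 0 0 0 0; 0.02 0.34 0 0 0 0 0; 0.02 0.34 0 0 0 0 0"
}}

```text
time_s: 6.35
eef_pos: [0.5201, -0.2074, 0.0699]
eef_rot: [0.5, -0.5, -0.5, 0.5]
wrist_force: [-0.4, 0.2, -2.1]
opening: 0.409
```

Emit:
{"api": "apply_moves", "payload": {
  "plan": "0 0.15 0 0 0 0 0; 0 0.15 0 0 0 0 0; 0 0.15 0 0 0 0 0; 0 0.1 0 0 0 0 0; 0 0 0 0 0 0 0"
}}

```text
time_s: 6.85
eef_pos: [0.5202, -0.2081, 0.0428]
eef_rot: [0.5, -0.5, -0.5, 0.5]
wrist_force: [-0.0, 0.1, -1.6]
opening: 0.409
```

```bash
python3 - <<'E'
from plan import *
st();snap('wrist','w7');snap('side','s7');st()
im=cv2.imread('pics/s7.png')
cv2.imwrite('pics/s7z.png',cv2.resize(im[170:330,230:430],None,fx=4,fy=3.7,interpolation=cv2.INTER_CUBIC))
E
```

```text
{'time_s': 6.85, 'q': [-0.5923, 0.4107, 1.7691, -0.0, 0.9626, -2.1627], 'eef_pos': [0.5202, -0.2081, 0.0428], 'eef_rot': [0.5004, -0.4998, -0.4998, 0.5], 'wrist_force': [-0.0235, 0.1, -1.6072], 'opening': 0.4087}
{'time_s': 6.95, 'q': [-0.5923, 0.4098, 1.7685, 0.0, 0.9629, -2.1627], 'eef_pos': [0.5207, -0.2084, 0.0436], 'eef_rot': [-0.5, 0.5002, 0.4999, -0.4999], 'wrist_force': [0.4944, 0.4287, -0.4032], 'opening': 0.4103}
```

View pics/w7.png

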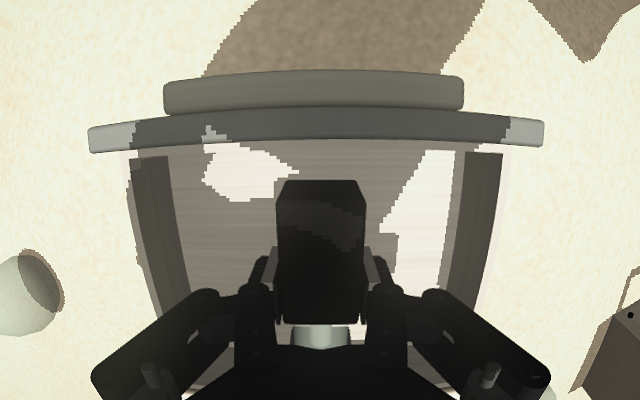

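View pics/s7z.png

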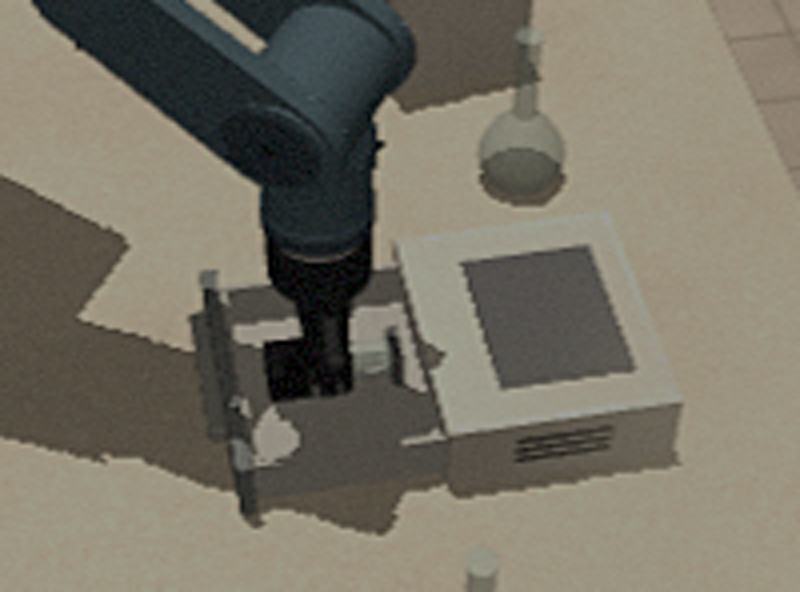

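The lamp hangs inside the open drawer, clear of front and cabinet. Lower and check the force.

Emit:
{"api": "apply_moves", "payload": {
  "plan": "0 0.08 0 0 0 0 0; 0 0.08 0 0 0 0 0; 0 0.06 0 0 0 0 0; 0 0.03 0 0 0 0 0; 0 0 0 0 0 0 0"
}}

```text
time_s: 7.45
eef_pos: [0.5204, -0.2082, 0.0306]
eef_rot: [0.5, -0.5, -0.5, 0.5]
wrist_force: [0.0, 0.1, -1.1]
opening: 0.41
```

Emit:
{"api": "apply_moves", "payload": {
  "plan": "0 0.02 0 0 0 0 0; 0 0 0 0 0 0 0; 0 0 0 0 0 0 1; 0 0 0 0 0 0 1; 0 0 0 0 0 0 1"
}}

```text
time_s: 7.95
eef_pos: [0.5205, -0.2084, 0.0298]
eef_rot: [-0.5, 0.5, 0.5, -0.5]
wrist_force: [0.7, 1.1, 0.8]
opening: 0.901
```

Emit:
{"api": "apply_moves", "payload": {
  "plan": "0 0 0 0 0 0 1; 0 0 0 0 0 0 1; 0 -0.2 0 0 0 0 1; 0 -0.5 0 0 0 0 1; 0 -0.9 0 0 0 0 1"
}}

```text
time_s: 8.45
eef_pos: [0.5183, -0.2069, 0.1082]
eef_rot: [0.502, -0.498, -0.499, 0.5]
wrist_force: [0.5, -0.2, -0.4]
opening: 0.999
```

```bash
python3 - <<'E'
from plan import *
st();snap('wrist','w8')
E
```

```text
{'time_s': 8.45, 'q': [-0.5925, 0.3059, 1.749, -0.0, 1.0932, -2.1627], 'eef_pos': [0.5183, -0.2069, 0.1082], 'eef_rot': [0.5024, -0.4979, -0.4994, 0.5003], 'wrist_force': [0.452, -0.188, -0.3766], 'opening': 0.9991}
```

View pics/w8.png

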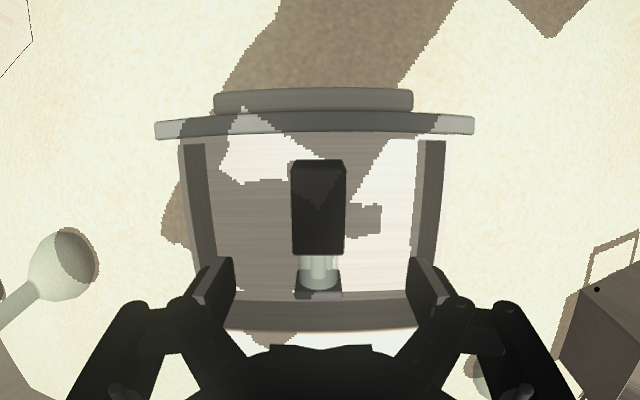

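Lamp lies flat in the drawer at (318,210). Now to the front of the rail with a closed gripper.

```bash
python3 - <<'E'
from plan import *
s=plan([.375,-.21,.115],180,5,0)
s=plan([.375,-.21,.05],180,5,0,s)
E
```

```text
0 0.01 0.59 0.01 0 -0.01 0; 0 0.01 0.6 0.01 0 -0.01 0; 0 0.01 0.59 0.01 0 -0 0; 0 0.01 0.6 0.01 0 -0.01 0; 0 0.01 0.59 0.02 0 -0.01 0
-0 0.26 0 -0 0 0 0; -0 0.26 0 -0 0 0 0; -0 0.26 0 -0 0 0 0; -0 0.26 0 -0 0 0 0; -0 0.26 0 -0 0 0 0
```

Emit:
{"api": "apply_moves", "payload": {
  "plan": "0 -0.1 0.4 0 0 0 0.6; 0 0 0.65 0 0 0 0.2; 0 0 0.65 0 0 0 0; 0 0 0.65 0 0 0 0; 0 0 0.6 0 0 0 0"
}}

```text
time_s: 9.0
eef_pos: [0.3719, -0.2082, 0.1154]
eef_rot: [-0.5, 0.5, 0.5, -0.5]
wrist_force: [-0.2, 0.0, 0.4]
opening: 0.139
```

Emit:
{"api": "apply_moves", "payload": {
  "plan": "0 0.26 0 0 0 0 0; 0 0.26 0 0 0 0 0; 0 0.26 0 0 0 0 0; 0 0.26 0 0 0 0 0; 0 0.26 0 0 0 0 0"
}}

```text
time_s: 9.5
eef_pos: [0.3735, -0.2087, 0.0501]
eef_rot: [-0.5, 0.501, 0.5, -0.5]
wrist_force: [0.5, -0.4, -0.3]
opening: 0.0
```

```bash
python3 - <<'E'
from plan import *
st();snap('side','s9');st()
im=cv2.imread('pics/s9.png')
cv2.imwrite('pics/s9z.png',cv2.resize(im[170:330,230:430],None,fx=4,fy=3.7,interpolation=cv2.INTER_CUBIC))
E
```

```text
{'time_s': 9.5, 'q': [-0.7885, 0.145, 2.1029, -0.0, 0.892, -2.3588], 'eef_pos': [0.3735, -0.2087, 0.0501], 'eef_rot': [-0.4995, 0.5007, 0.4999, -0.4999], 'wrist_force': [0.4574, -0.3657, -0.2809], 'opening': 0.0001}
{'time_s': 9.55, 'q': [-0.7887, 0.1478, 2.1047, -0.0, 0.8905, -2.3588], 'eef_pos': [0.3723, -0.2077, 0.0483], 'eef_rot': [0.5007, -0.4997, -0.4998, 0.4999], 'wrist_force': [-2.3305, 0.5887, -0.3414], 'opening': 0.0055}
```

View pics/s9z.png

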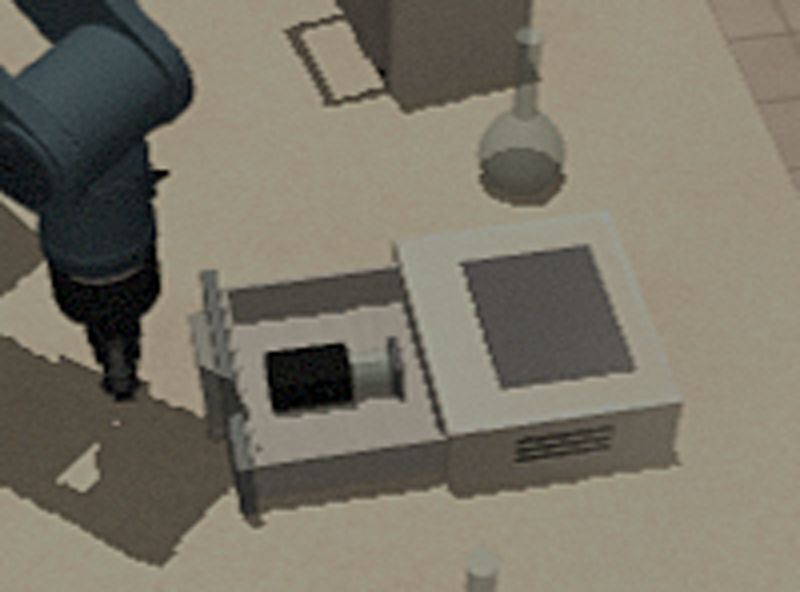

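Lamp flat in the drawer; closed fingers in front of the rail. Push.

Emit:
{"api": "apply_moves", "payload": {
  "plan": "0 0 -0.2 0 0 0 0; 0 0 -0.25 0 0 0 0; 0 0 -0.25 0 0 0 0; 0 0 -0.2 0 0 0 0; 0 0 -0.2 0 0 0 0"
}}

```text
time_s: 10.05
eef_pos: [0.4292, -0.2083, 0.0501]
eef_rot: [0.5, -0.5, -0.5, 0.5]
wrist_force: [-1.5, -0.6, 0.9]
opening: -0.001
```

Emit:
{"api": "apply_moves", "payload": {
  "plan": "0 0 -0.2 0 0 0 0; 0 0 -0.2 0 0 0 0; 0 0 -0.2 0 0 0 0; 0 0 -0.2 0 0 0 0; 0 0 -0.2 0 0 0 0"
}}

```text
time_s: 10.55
eef_pos: [0.4785, -0.2079, 0.0495]
eef_rot: [0.5, -0.5, -0.5, 0.5]
wrist_force: [-2.3, 1.3, 0.1]
opening: -0.002
```

Emit:
{"api": "apply_moves", "payload": {
  "plan": "0 0 -0.2 0 0 0 0; 0 0 -0.2 0 0 0 0; 0 0 -0.2 0 0 0 0; 0 0 -0.2 0 0 0 0; 0 0 -0.15 0 0 0 0"
}}

```text
time_s: 11.05
eef_pos: [0.5265, -0.2083, 0.0498]
eef_rot: [-0.5, 0.5, 0.5, -0.5]
wrist_force: [-2.1, 0.8, -0.1]
opening: -0.001
```

```bash
python3 - <<'E'
from plan import *
st();snap('side','s10');st()
im=cv2.imread('pics/s10.png')
cv2.imwrite('pics/s10z.png',cv2.resize(im[170:330,230:430],None,fx=4,fy=3.7,interpolation=cv2.INTER_CUBIC))
E
```

```text
{'time_s': 11.05, 'q': [-0.5863, 0.4089, 1.7532, 0.0, 0.9792, -2.1569], 'eef_pos': [0.5265, -0.2083, 0.0498], 'eef_rot': [-0.5, 0.5002, 0.5, -0.4999], 'wrist_force': [-2.0881, 0.7523, -0.1373], 'opening': -0.0012}
{'time_s': 11.1, 'q': [-0.5859, 0.4094, 1.7516, 0.0003, 0.9785, -2.1566], 'eef_pos': [0.5276, -0.2087, 0.0501], 'eef_rot': [-0.4994, 0.5008, 0.5002, -0.4997], 'wrist_force': [0.6192, -0.0888, 0.0167], 'opening': -0.0019}
```

View pics/s10z.png

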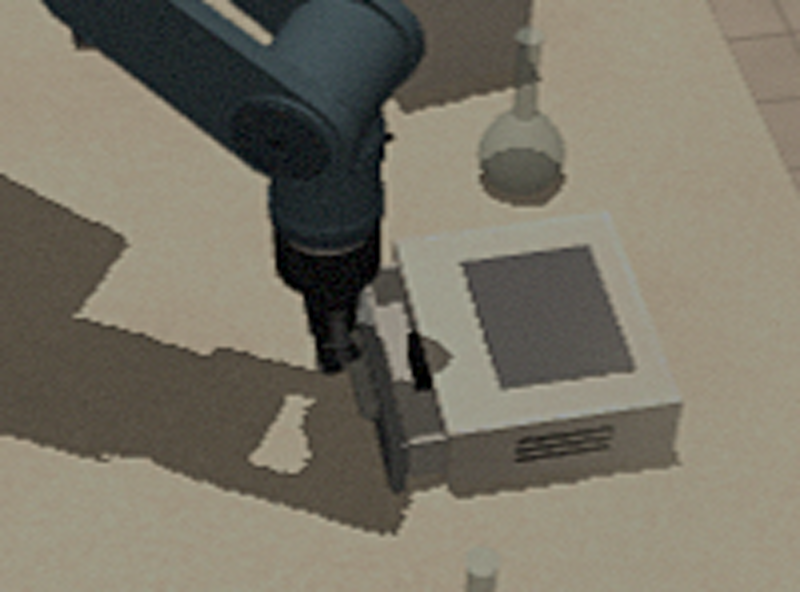

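Emit:
{"api": "apply_moves", "payload": {
  "plan": "0 0 -0.1 0 0 0 0; 0 0 -0.1 0 0 0 0; 0 0 -0.1 0 0 0 0; 0 0 -0.1 0 0 0 0; 0 0 -0.1 0 0 0 0"
}}

```text
time_s: 11.6
eef_pos: [0.5509, -0.2084, 0.0499]
eef_rot: [-0.5, 0.5, 0.5, -0.5]
wrist_force: [-1.7, 0.4, 1.1]
opening: 0.003
```

Emit:
{"api": "apply_moves", "payload": {
  "plan": "0 0 -0.04 0 0 0 0; 0 0 -0.04 0 0 0 0; 0 0 -0.04 0 0 0 0; 0 0 -0.04 0 0 0 0; 0 0 0 0 0 0 0"
}}

```text
time_s: 12.1
eef_pos: [0.5559, -0.2082, 0.0496]
eef_rot: [0.502, -0.498, -0.499, 0.501]
wrist_force: [-13.0, -0.9, 9.3]
opening: 0.004
```

Emit:
{"api": "apply_moves", "payload": {
  "plan": "0 0 -0.03 0 0 0 0; 0 0 -0.03 0 0 0 0; 0 0 -0.03 0 0 0 0; 0 0 0 0 0 0 0; 0 0 0 0 0 0 0"
}}

```text
time_s: 12.6
eef_pos: [0.556, -0.2082, 0.0496]
eef_rot: [0.504, -0.495, -0.497, 0.503]
wrist_force: [-32.5, -1.3, 24.1]
opening: -0.004
```

```bash
python3 - <<'E'
from plan import *
st();snap('side','s11');snap('wrist','w11');st()
im=cv2.imread('pics/s11.png')
cv2.imwrite('pics/s11z.png',cv2.resize(im[170:330,230:430],None,fx=4,fy=3.7,interpolation=cv2.INTER_CUBIC))
E
```

```text
{'time_s': 12.6, 'q': [-0.5547, 0.4677, 1.6667, -0.0072, 1.0221, -2.1222], 'eef_pos': [0.556, -0.2082, 0.0496], 'eef_rot': [0.5045, -0.4953, -0.4968, 0.5034], 'wrist_force': [-32.4989, -1.3046, 24.11], 'opening': -0.0039}
{'time_s': 12.7, 'q': [-0.5547, 0.4676, 1.6667, -0.0072, 1.0219, -2.1222], 'eef_pos': [0.556, -0.2082, 0.0496], 'eef_rot': [0.5044, -0.4953, -0.4968, 0.5034], 'wrist_force': [-32.6204, -1.5043, 23.3794], 'opening': 0.0012}
```

View pics/s11z.png

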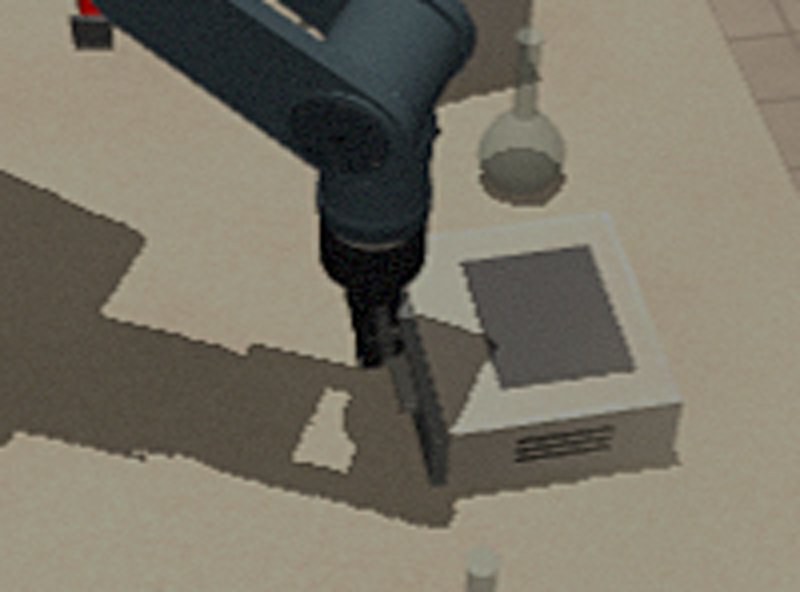

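View pics/w11.png

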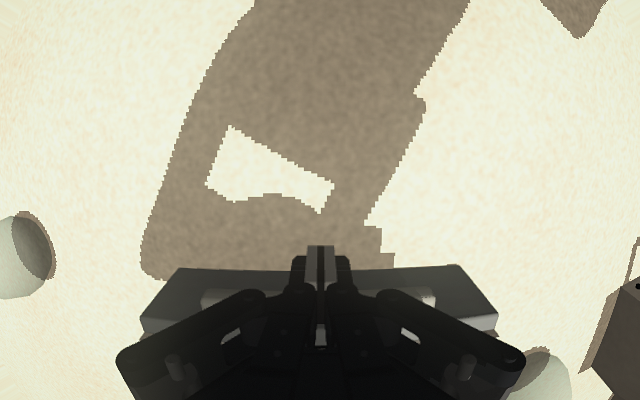

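Drawer front is flush and hard on the stop (TCP stays at x=0.556, push force rises to 32 N). Back off, rise and go to the bar.

Emit:
{"api": "apply_moves", "payload": {
  "plan": "0 0 0.1 0 0 0 0; 0 0 0.2 0 0 0 0; 0 0 0.4 0 0 0 0; 0 -0.3 0.6 0 0 0 0; 0 -0.8 0.3 0 0 0 0.3"
}}

```text
time_s: 13.2
eef_pos: [0.4786, -0.206, 0.1013]
eef_rot: [0.503, -0.497, -0.499, 0.5]
wrist_force: [-0.0, -0.5, 0.2]
opening: 0.152
```

```bash
python3 - <<'E'
from plan import *
st();snap('side','s12')
im=cv2.imread('pics/s12.png')
cv2.imwrite('pics/s12z.png',cv2.resize(im[170:330,230:430],None,fx=4,fy=3.7,interpolation=cv2.INTER_CUBIC))
s=plan([.48,-.1,.25],150,5,1)
s=plan([.555,.19,.26],99,10,1,s)
E
```

```text
{'time_s': 13.2, 'q': [-0.6345, 0.2441, 1.8456, 0.0001, 1.0609, -2.2046], 'eef_pos': [0.4786, -0.206, 0.1013], 'eef_rot': [0.5033, -0.497, -0.4994, 0.5003], 'wrist_force': [-0.0372, -0.4964, 0.1825], 'opening': 0.152}
0.43 -0.56 0.01 0 0.87 -0 1; 0.44 -0.56 0.05 0.01 0.87 -0 1; 0.42 -0.57 0.1 0 0.88 -0.01 1; 0.41 -0.56 0.14 0.01 0.87 0 1; 0.4 -0.56 0.18 0 0.87 -0 1
0.58 -0.02 0.16 0 0.74 -0 1; 0.56 -0.02 0.21 0 0.74 -0 1; 0.54 -0.02 0.26 0 0.75 -0 1; 0.51 -0.02 0.31 0 0.74 -0 1; 0.49 -0.02 0.35 0 0.74 0 1
0.45 -0.02 0.39 0 0.74 0 1; 0.41 -0.02 0.43 0 0.74 0 1; 0.38 -0.02 0.47 0 0.75 0 1; 0.33 -0.02 0.5 0 0.74 0 1; 0.29 -0.02 0.52 0 0.74 0 1
```

View pics/s12z.png

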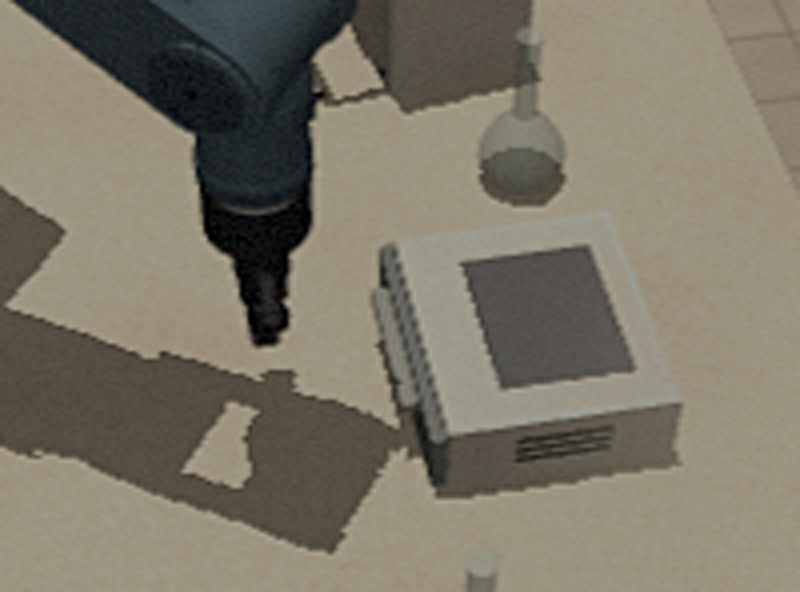

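Drawer shut flush. On to the bar.

Emit:
{"api": "apply_moves", "payload": {
  "plan": "0.43 -0.56 0.01 0 0.87 0 1; 0.44 -0.56 0.05 0 0.87 0 1; 0.42 -0.57 0.1 0 0.88 0 1; 0.41 -0.56 0.14 0 0.87 0 1; 0.4 -0.56 0.18 0 0.87 0 1"
}}

```text
time_s: 13.75
eef_pos: [0.4815, -0.0985, 0.2467]
eef_rot: [-0.613, 0.614, 0.353, -0.352]
wrist_force: [0.5, -0.9, -0.9]
opening: 0.996
```

Emit:
{"api": "apply_moves", "payload": {
  "plan": "0.58 -0.02 0.16 0 0.74 0 1; 0.56 -0.02 0.21 0 0.74 0 1; 0.54 -0.02 0.26 0 0.75 0 1; 0.51 -0.02 0.31 0 0.74 0 1; 0.49 -0.02 0.35 0 0.74 0 1"
}}

```text
time_s: 14.25
eef_pos: [0.5193, 0.047, 0.2506]
eef_rot: [-0.676, 0.676, 0.209, -0.208]
wrist_force: [0.2, 0.3, 0.0]
opening: 0.998
```

Emit:
{"api": "apply_moves", "payload": {
  "plan": "0.45 -0.02 0.39 0 0.74 0 1; 0.41 -0.02 0.43 0 0.74 0 1; 0.38 -0.02 0.47 0 0.75 0 1; 0.33 -0.02 0.5 0 0.74 0 1; 0.29 -0.02 0.52 0 0.74 0 1"
}}

```text
time_s: 14.75
eef_pos: [0.5569, 0.1918, 0.2555]
eef_rot: [0.705, -0.705, -0.055, 0.054]
wrist_force: [-0.9, -0.4, 0.0]
opening: 0.999
```

```bash
python3 - <<'E'
from plan import *
st();ctrl.camera('scene');ctrl.camera('scene');snap('wrist','w13');st()
print([(np.round(d['point'],3).tolist(),round(d['score'],2)) for d in ctrl.recognise('wrist','hood_bar')])
st()
E
```

```text
{'time_s': 14.75, 'q': [0.1302, 0.1998, 1.5578, 0.0003, 1.3827, -0.0234], 'eef_pos': [0.5569, 0.1918, 0.2555], 'eef_rot': [0.7052, -0.7049, -0.0547, 0.0538], 'wrist_force': [-0.9281, -0.3892, 0.0148], 'opening': 0.9991}
{'time_s': 14.9, 'q': [0.1303, 0.1998, 1.5582, 0.0003, 1.3828, -0.0299], 'eef_pos': [0.5566, 0.1919, 0.2552], 'eef_rot': [0.705, -0.7047, -0.0569, 0.0563], 'wrist_force': [-0.0605, -0.5718, -0.3348], 'opening': 1.0013}
[([0.664, 0.234, 0.144], 0.71)]
{'time_s': 14.95, 'q': [0.1287, 0.1992, 1.5593, -0.0002, 1.383, -0.0308], 'eef_pos': [0.5564, 0.1907, 0.2551], 'eef_rot': [-0.7048, 0.7049, 0.0564, -0.0563], 'wrist_force': [-0.4191, -0.9491, -0.1679], 'opening': 1.0042}
```

View pics/w13.png

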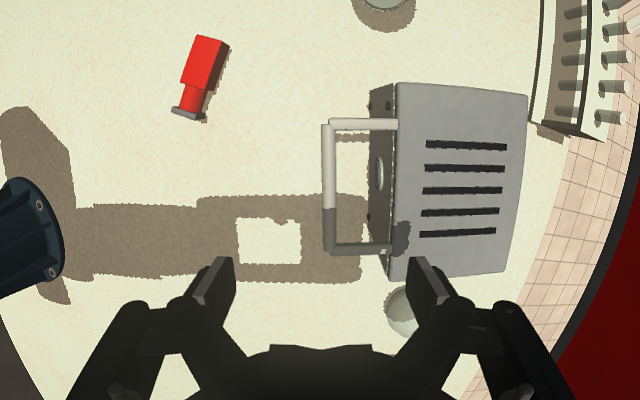

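Bar shows from (328,124) to (330,250), hood plate right of it; working out bar and hood pose.

```bash
python3 - <<'E'
from plan import *
f=lambda u,v,z: atz('wrist',u,v,z)
a,b=f(328,125,.137),f(330,248,.137);print(a,b,np.linalg.norm(a-b),'mid',(a+b)/2,'rod yaw',np.degrees(np.arctan2(*(a-b)[1::-1])))
a,b=f(322,125,.137),f(324,250,.137);c,d=f(334,130,.137),f(336,240,.137)
print(a,b,c,d)
c=np.array([f(397,84,.143),f(528,95,.143),f(505,270,.143),f(389,281,.143)]);print(np.round(c,3).tolist(),c.mean(0))
ex=(c[1]+c[2]-c[0]-c[3]);ey=c[0]+c[1]-c[2]-c[3];print(np.linalg.norm(ex)/2,np.linalg.norm(ey)/2,np.degrees(np.arctan2(ex[1],ex[0])),np.degrees(np.arctan2(-ey[0],ey[1])))
E
```

```text
[0.55201147 0.25333498 0.137     ] [0.57170392 0.14735384 0.137     ] 0.10779515264496538 mid [0.56185769 0.20034441 0.137     ] rod yaw 100.52613237819476
[0.54727708 0.25255743 0.137     ] [0.56672947 0.14453246 0.137     ] [0.5574204  0.25013222 0.137     ] [0.57560165 0.15596727 0.137     ]
[[0.6, 0.296, 0.143], [0.725, 0.321, 0.143], [0.758, 0.148, 0.143], [0.632, 0.124, 0.143]] [0.67878489 0.2221874  0.143     ]
0.12806836714594716 0.17553290755659526 10.905783178355664 10.603714864554817
```

```bash
python3 - <<'E'
from plan import *
s=plan([.563,.199,.185],100.4,5,.45)
s=plan([.563,.199,.129],100.4,5,.45,s)
E
```

```text
0.03 0.28 0.03 0 -0.04 0 0.45; 0.03 0.28 0.03 0 -0.03 0 0.45; 0.03 0.28 0.02 0 -0.04 0 0.45; 0.04 0.28 0.03 0 -0.04 0 0.45; 0.03 0.28 0.03 0 -0.03 0 0.45
-0 0.22 0 0 -0 0 0.45; -0 0.23 0 0 -0 0 0.45; -0 0.22 0 0 -0 0 0.45; -0 0.23 0 0 -0 0 0.45; -0 0.22 0 0 -0 0 0.45
```

Emit:
{"api": "apply_moves", "payload": {
  "plan": "0.03 0.28 0.03 0 -0.04 0 0.45; 0.03 0.28 0.03 0 -0.03 0 0.45; 0.03 0.28 0.02 0 -0.04 0 0.45; 0.04 0.28 0.03 0 -0.04 0 0.45; 0.03 0.28 0.03 0 -0.03 0 0.45"
}}

```text
time_s: 15.45
eef_pos: [0.5631, 0.1983, 0.1834]
eef_rot: [-0.704, 0.704, 0.063, -0.063]
wrist_force: [-0.7, -0.1, -0.8]
opening: 0.448
```

```bash
python3 - <<'E'
from plan import *
st();snap('wrist','w14')
st()
E
```

```text
{'time_s': 15.45, 'q': [0.1399, 0.2863, 1.6032, -0.0, 1.2532, -0.0384], 'eef_pos': [0.5631, 0.1983, 0.1834], 'eef_rot': [-0.7043, 0.7043, 0.0626, -0.0634], 'wrist_force': [-0.7068, -0.0706, -0.7911], 'opening': 0.4476}
{'time_s': 15.5, 'q': [0.1402, 0.2889, 1.6054, 0.0001, 1.252, -0.0383], 'eef_pos': [0.5618, 0.1983, 0.1809], 'eef_rot': [-0.7043, 0.7043, 0.0613, -0.0647], 'wrist_force': [-0.0547, -0.8666, -1.3672], 'opening': 0.4488}
```

View pics/w14.png

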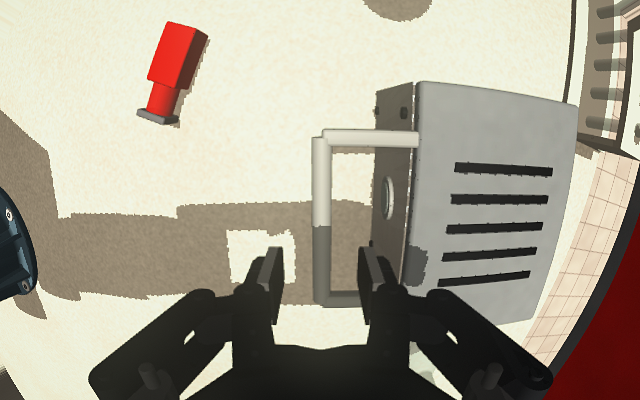

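Rod runs vertically at u≈321, centred between the pads. Check along-rod position, then descend.

```bash
python3 - <<'E'
from plan import *
f=lambda u,v,z: atz('wrist',u,v,z)
a,b=f(320,138,.137),f(322,299,.137);print(a,b,(a+b)/2)
s=plan([.563,.199,.129],100.4,5,.45)
E
```

```text
[0.55028396 0.25659367 0.137     ] [0.57079718 0.1508908  0.137     ] [0.56054057 0.20374224 0.137     ]
0.01 0.21 0 -0 -0.01 -0.01 0.45; 0 0.21 0 -0 -0 -0.01 0.45; 0.01 0.2 0.01 -0 -0.01 -0 0.45; 0 0.21 -0 -0 -0 -0.01 0.45; 0.01 0.21 -0 -0 -0.01 -0.01 0.45
```

Emit:
{"api": "apply_moves", "payload": {
  "plan": "0 0.22 0 0 0 0 0.45; 0 0.22 0 0 0 0 0.45; 0 0.22 0 0 0 0 0.45; 0 0.22 0 0 0 0 0.45; 0 0.2 0 0 0 0 0.45"
}}

```text
time_s: 16.0
eef_pos: [0.5631, 0.1985, 0.1303]
eef_rot: [-0.704, 0.704, 0.063, -0.063]
wrist_force: [-0.4, -0.8, 0.3]
opening: 0.449
```

```bash
python3 - <<'E'
from plan import *
st();snap('wrist','w15');snap('side','s15')
st()
im=cv2.imread('pics/s15.png')
cv2.imwrite('pics/s15z.png',cv2.resize(im[90:220,230:400],None,fx=4.5,fy=4.5,interpolation=cv2.INTER_CUBIC))
E
```

```text
{'time_s': 16.0, 'q': [0.1403, 0.3491, 1.6396, -0.0, 1.1531, -0.0381], 'eef_pos': [0.5631, 0.1985, 0.1303], 'eef_rot': [-0.7043, 0.7043, 0.0629, -0.0631], 'wrist_force': [-0.3895, -0.7908, 0.3155], 'opening': 0.4489}
{'time_s': 16.1, 'q': [0.1403, 0.3502, 1.6406, -0.0, 1.154, -0.0381], 'eef_pos': [0.5621, 0.1983, 0.1293], 'eef_rot': [-0.7042, 0.7044, 0.0619, -0.0641], 'wrist_force': [0.2392, 0.3432, -0.1786], 'opening': 0.4483}
```

View pics/w15.png

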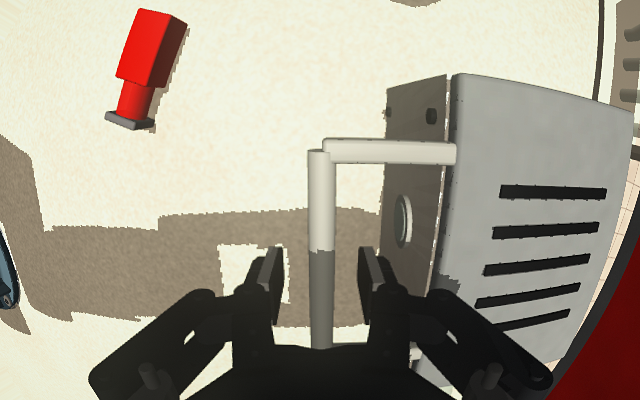

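View pics/s15z.png

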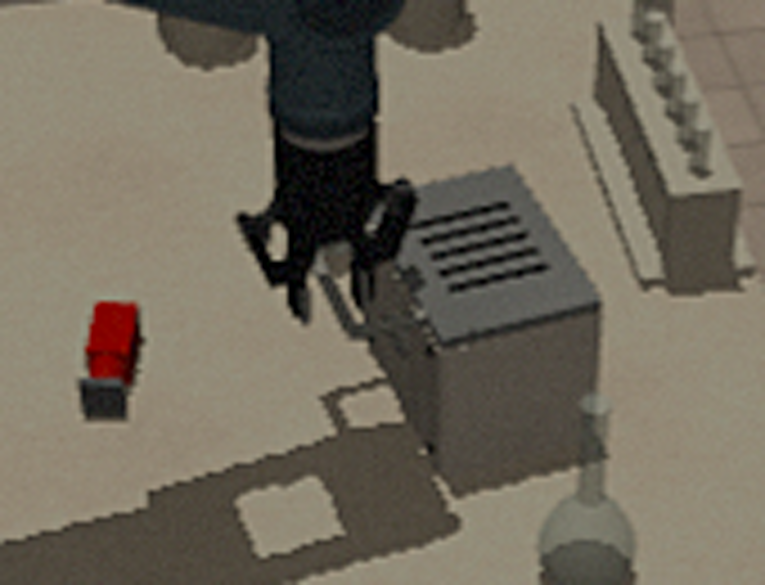

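Pads straddle the rod. Close.

Emit:
{"api": "apply_moves", "payload": {
  "plan": "0 0 0 0 0 0 0; 0 0 0 0 0 0 0; 0 0 0 0 0 0 0; 0 0 0 0 0 0 0; 0 0 0 0 0 0 0"
}}

```text
time_s: 16.6
eef_pos: [0.5636, 0.1986, 0.132]
eef_rot: [0.704, -0.704, -0.063, 0.063]
wrist_force: [-0.9, -1.3, 3.4]
opening: 0.118
```

```bash
python3 - <<'E'
from plan import *
o=st()
p=np.array(o['eef_pos']);e=np.array([np.cos(np.radians(10.4)),np.sin(np.radians(10.4))])
tot=[]
for th in np.radians([0,10,20,30,40,50]):
    h=-.185*np.cos(th)+.006*np.sin(th)+.185; z=.185*np.sin(th)+.006*np.cos(th)-.006
    tot.append((h,z));
tot=np.array(tot);print(np.round(tot,4));print(np.round(np.diff(tot,axis=0)/.05,3))
th=np.radians(np.arange(0,51,2.5));H=-.185*np.cos(th)+.006*np.sin(th);Z=.185*np.sin(th)+.006*np.cos(th)
for i in range(20): print(i,round((H[i+1]-H[i])/.05,2),round(-(Z[i+1]-Z[i])/.05,2))
q=Ro.from_quat([*o['eef_rot'][1:],o['eef_rot'][0]]).as_matrix();print(q.round(3))
E
```

```text
{'time_s': 16.6, 'q': [0.1404, 0.3472, 1.6383, -0.0, 1.155, -0.0381], 'eef_pos': [0.5636, 0.1986, 0.132], 'eef_rot': [0.7043, -0.7043, -0.0634, 0.0626], 'wrist_force': [-0.9307, -1.3106, 3.3687], 'opening': 0.1176}
[[0.     0.    ]
 [0.0039 0.032 ]
 [0.0132 0.0629]
 [0.0278 0.0917]
 [0.0471 0.1175]
 [0.0707 0.1396]]
[[0.077 0.641]
 [0.187 0.618]
 [0.292 0.576]
 [0.387 0.516]
 [0.471 0.441]]
0 0.01 -0.16
1 0.02 -0.16
2 0.02 -0.16
3 0.03 -0.16
4 0.04 -0.16
5 0.04 -0.16
6 0.05 -0.15
7 0.06 -0.15
8 0.06 -0.15
9 0.07 -0.15
10 0.08 -0.14
11 0.08 -0.14
12 0.09 -0.14
13 0.09 -0.13
14 0.1 -0.13
15 0.11 -0.12
16 0.11 -0.12
17 0.12 -0.11
18 0.12 -0.11
19 0.12 -0.1
[[ 0.984  0.001 -0.178]
 [ 0.178  0.     0.984]
 [ 0.001 -1.    -0.   ]]
```

Emit:
{"api": "apply_moves", "payload": {
  "plan": "0.01 -0.16 0 0 0 0 0; 0.02 -0.16 0 0 0 0 0; 0.02 -0.16 0 0 0 0 0; 0.03 -0.16 0 0 0 0 0; 0.04 -0.16 0 0 0 0 0"
}}

```text
time_s: 17.1
eef_pos: [0.5689, 0.1995, 0.1718]
eef_rot: [-0.704, 0.704, 0.063, -0.063]
wrist_force: [1.6, 0.3, -3.9]
opening: 0.117
```

```bash
python3 - <<'E'
from plan import *
st();snap('side','s16')
st()
im=cv2.imread('pics/s16.png')
cv2.imwrite('pics/s16z.png',cv2.resize(im[90:220,230:400],None,fx=4.5,fy=4.5,interpolation=cv2.INTER_CUBIC))
E
```

```text
{'time_s': 17.1, 'q': [0.1407, 0.3114, 1.5964, -0.0001, 1.2348, -0.0376], 'eef_pos': [0.5689, 0.1995, 0.1718], 'eef_rot': [-0.7042, 0.7044, 0.0626, -0.0634], 'wrist_force': [1.6222, 0.2964, -3.8865], 'opening': 0.1173}
{'time_s': 17.15, 'q': [0.1408, 0.3102, 1.5948, -0.0002, 1.2369, -0.0377], 'eef_pos': [0.5692, 0.1996, 0.1732], 'eef_rot': [-0.7042, 0.7044, 0.0629, -0.0632], 'wrist_force': [-3.0941, -0.4747, -0.7343], 'opening': 0.1152}
```

View pics/s16z.png

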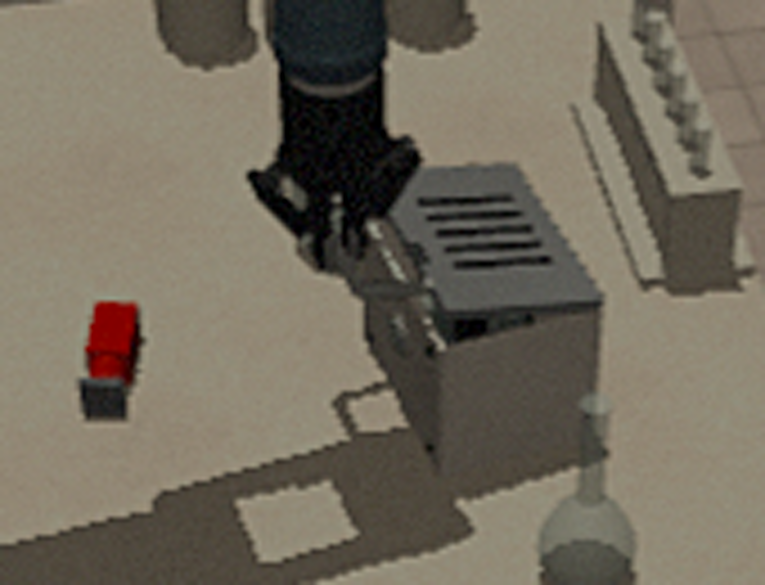

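Hood is opening, with forces low. Continue along the arc.

Emit:
{"api": "apply_moves", "payload": {
  "plan": "0.04 -0.16 0 0 0 0 0; 0.05 -0.15 0 0 0 0 0; 0.06 -0.15 0 0 0 0 0; 0.06 -0.15 0 0 0 0 0; 0.07 -0.15 0 0 0 0 0"
}}

```text
time_s: 17.65
eef_pos: [0.5821, 0.2019, 0.2096]
eef_rot: [-0.704, 0.704, 0.062, -0.064]
wrist_force: [-4.9, -2.3, -1.8]
opening: 0.114
```

Emit:
{"api": "apply_moves", "payload": {
  "plan": "0.08 -0.14 0 0 0 0 0; 0.08 -0.14 0 0 0 0 0; 0.09 -0.14 0 0 0 0 0; 0.09 -0.13 0 0 0 0 0; 0.1 -0.13 0 0 0 0 0"
}}

```text
time_s: 18.15
eef_pos: [0.603, 0.2057, 0.2443]
eef_rot: [-0.704, 0.705, 0.061, -0.065]
wrist_force: [-10.5, -3.4, 2.8]
opening: 0.115
```

```bash
python3 - <<'E'
from plan import *
o=st();ctrl.camera('scene');o=st()
d=np.array(o['eef_pos'])-[.5636,.1986,.132]
e=np.array([np.cos(np.radians(10.4)),np.sin(np.radians(10.4))]);h=d[:2]@e
print('h',h,'lat',d[:2]@[-e[1],e[0]],'dz',d[2],'angle',np.degrees(np.arctan2(d[2]+.006,.185-h))+np.degrees(np.arctan2(-.006,.185)), 'rad',np.hypot(d[2]+.006,.185-h))
E
```

```text
{'time_s': 18.15, 'q': [0.1431, 0.3182, 1.4349, -0.0006, 1.393, -0.0355], 'eef_pos': [0.603, 0.2057, 0.2443], 'eef_rot': [-0.704, 0.7046, 0.0615, -0.0647], 'wrist_force': [-10.4593, -3.3994, 2.8128], 'opening': 0.1145}
{'time_s': 18.2, 'q': [0.1431, 0.3178, 1.4321, -0.0003, 1.3937, -0.0355], 'eef_pos': [0.6041, 0.2059, 0.2459], 'eef_rot': [-0.7041, 0.7044, 0.0623, -0.0638], 'wrist_force': [-12.0691, -2.9002, 7.6774], 'opening': 0.117}
h 0.0411939417249331 lat -0.00010789970445321277 dz 0.11393796103315504 angle 37.97138733504396 rad 0.18725730130866075
```

Emit:
{"api": "apply_moves", "payload": {
  "plan": "0.1 -0.13 0 0 0 0 0; 0.1 -0.13 0 0 0 0 0; 0.11 -0.12 0 0 0 0 0; 0.11 -0.11 0 0 0 0 0; 0.11 -0.1 0 0 0 0 0"
}}

```text
time_s: 18.7
eef_pos: [0.6307, 0.2107, 0.2741]
eef_rot: [-0.704, 0.704, 0.063, -0.063]
wrist_force: [-4.8, -1.4, 0.7]
opening: 0.113
```

Emit:
{"api": "apply_moves", "payload": {
  "plan": "0 0 0 0 0 0 0; 0 0 0 0 0 0 0; 0 0 0 0 0 0 0; 0 0 0 0 0 0 0; 0 0 0 0 0 0 0"
}}

```text
time_s: 19.2
eef_pos: [0.6312, 0.2108, 0.2748]
eef_rot: [-0.704, 0.704, 0.064, -0.062]
wrist_force: [-6.6, -1.9, 5.0]
opening: 0.116
```

```bash
python3 - <<'E'
from plan import *
o=st();snap('side','s17');snap('scene','c17');snap('wrist','w17');o=st()
d=np.array(o['eef_pos'])-[.5636,.1986,.132]
e=np.array([np.cos(np.radians(10.4)),np.sin(np.radians(10.4))]);h=d[:2]@e
print('h',h,'lat',d[:2]@[-e[1],e[0]],'dz',d[2],'angle',np.degrees(np.arctan2(d[2]+.006,.185-h))+np.degrees(np.arctan2(-.006,.185)), 'rad',np.hypot(d[2]+.006,.185-h))
im=cv2.imread('pics/s17.png')
cv2.imwrite('pics/s17z.png',cv2.resize(im[90:220,230:400],None,fx=4.5,fy=4.5,interpolation=cv2.INTER_CUBIC))
im=cv2.imread('pics/c17.png')
cv2.imwrite('pics/c17z.png',cv2.resize(im[170:340,260:460],None,fx=4,fy=3.5,interpolation=cv2.INTER_CUBIC))
E
```

```text
{'time_s': 19.2, 'q': [0.1444, 0.3549, 1.3261, -0.0001, 1.4582, -0.034], 'eef_pos': [0.6312, 0.2108, 0.2748], 'eef_rot': [-0.7043, 0.7043, 0.0638, -0.0622], 'wrist_force': [-6.6035, -1.855, 5.0303], 'opening': 0.1163}
{'time_s': 19.35, 'q': [0.1444, 0.3549, 1.3262, -0.0001, 1.4583, -0.034], 'eef_pos': [0.6312, 0.2108, 0.2748], 'eef_rot': [0.7043, -0.7043, -0.0638, 0.0622], 'wrist_force': [-5.0792, -1.7378, 5.6175], 'opening': 0.1096}
h 0.06865807242476075 lat -0.00021979757899108181 dz 0.14279827267154693 angle 50.12138016996209 rad 0.18888189447895276
```

View pics/s17z.png

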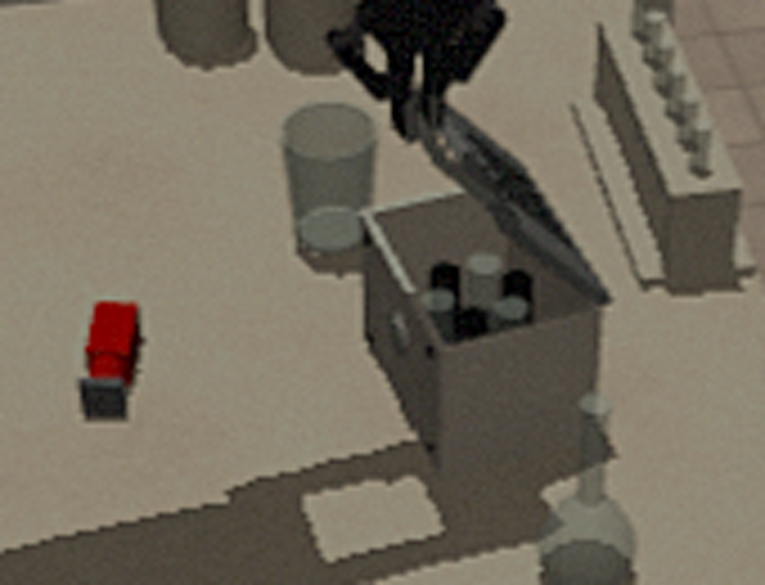

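View pics/c17z.png

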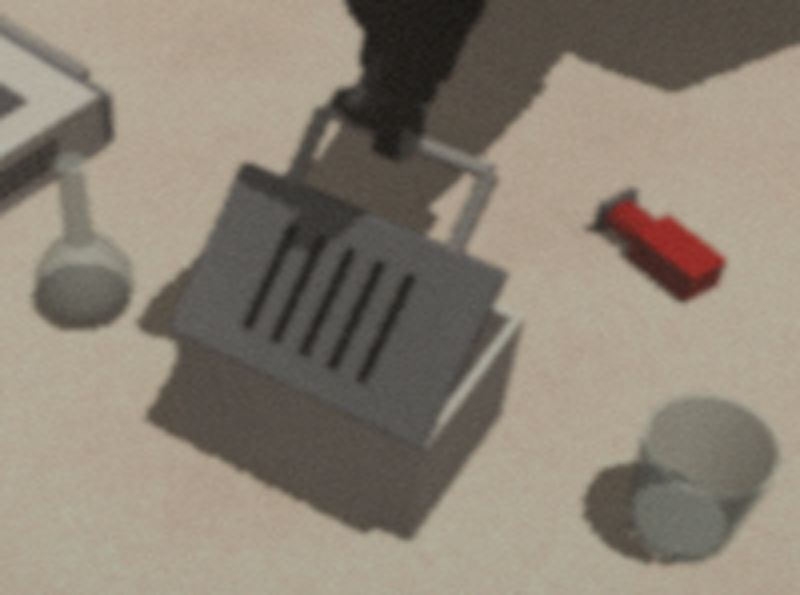

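View pics/w17.png

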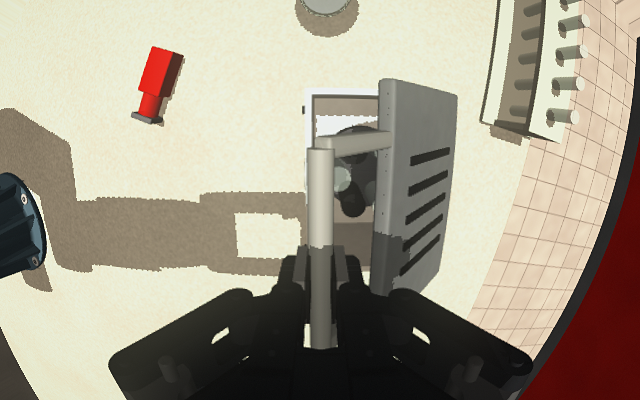

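```bash
python3 - <<'E'
from plan import *
from scipy.optimize import least_squares
def model(x,y,yaw,th):
    a=np.radians(yaw);e=np.array([np.cos(a),np.sin(a),0]);l=np.array([-e[1],e[0],0]);Hn=np.array([x,y,.131])
    out={}
    t=np.radians(th)
    for nm,u,w,s in [('fr',-.13,.012,-.09),('fl',-.13,.012,.09),('hr',0,.012,-.09),('hl',0,.012,.09)]:
        h=u*np.cos(t)+w*np.sin(t);z=-u*np.sin(t)+w*np.cos(t)
        out[nm]=Hn+e*h+l*s+np.array([0,0,z])
    return out
obs={'fr':(260+245/4,170+165/3.5),'fl':(260+505/4,170+270/3.5),'hr':(260+175/4,170+330/3.5),'hl':(260+428/4,170+443/3.5)}
def res(p): m=model(*p);return np.concatenate([proj('scene',m[k])-obs[k] for k in obs])
r=least_squares(res,[.745,.232,10.4,50]);print(r.x,r.fun.round(1))
g=lambda th:least_squares(lambda p:res([*p,th]),[.745,.232,10.4])
for th in(44,47,50,53,56):q=g(th);print(th,q.cost.round(2),q.x.round(4))
for th in(45,50,55):
  m=model(.745,.2324,10.4,th);print(th,{k:((proj('side',m[k])-[230,90])*4.5).round().tolist() for k in m})
E
```

```text
[ 0.7416112   0.24179158 11.33600334 52.59041424] [-1.3 -1.3  1.3  0.  -0.7 -0.5  0.5  1.3]
44 6.33 [ 0.746   0.2414 12.2726]
47 5.08 [ 0.7447  0.2416 11.9253]
50 4.16 [ 0.7431  0.2417 11.5981]
53 3.87 [ 0.7414  0.2418 11.2965]
56 4.56 [ 0.7394  0.2419 11.0257]
45 {'fr': [498.0, 230.0], 'fl': [410.0, 91.0], 'hr': [610.0, 300.0], 'hl': [518.0, 163.0]}
50 {'fr': [510.0, 220.0], 'fl': [421.0, 81.0], 'hr': [611.0, 301.0], 'hl': [519.0, 164.0]}
55 {'fr': [523.0, 210.0], 'fl': [433.0, 72.0], 'hr': [611.0, 302.0], 'hl': [520.0, 164.0]}
```

```bash
python3 - <<'E'
import cv2
im=cv2.imread('pics/s17.png')
cv2.imwrite('pics/s17y.png',cv2.resize(im[100:165,315:375],None,fx=10,fy=9,interpolation=cv2.INTER_CUBIC))
E
```

```text
(no output)
```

View pics/s17y.png

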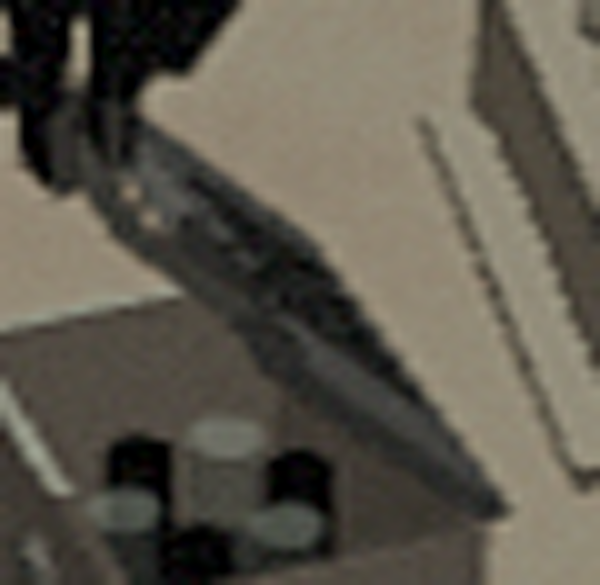

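View pics/s17.png

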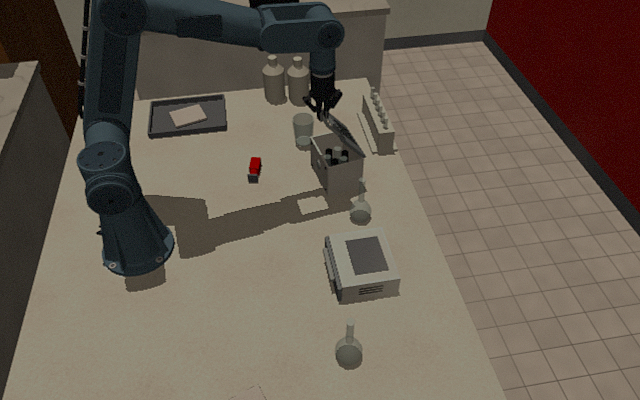

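The side view shows the drawer shut at (360,265), the hood open and held at (343,135), and both flasks and the beaker standing where they were. The angle estimates agree on roughly 50–52°, so I'll hand in.

```bash
python3 - <<'E'
from h import *
st();print(ctrl.hand_in())
E
```

```text
{'time_s': 19.35, 'q': [0.1444, 0.3549, 1.3262, -0.0001, 1.4583, -0.034], 'eef_pos': [0.6312, 0.2108, 0.2748], 'eef_rot': [0.7043, -0.7043, -0.0638, 0.0622], 'wrist_force': [-5.0792, -1.7378, 5.6175], 'opening': 0.1096}
the job is handed in; nothing more can be done
None
```

I laid the black spare lamp flat in the drawer, let go of it and pushed the drawer fully shut. Then I gripped the hood's bar, swung the hood open and handed the job in at 19.35 s while still holding it.

- **Drawer:** It was on its end stop and looked flush with the cabinet. While testing that, the push briefly reached about 40 N in total at the wrist (32 N along the push, 24 N upward) before I backed off. It was the fingers that touched the rail, not the gripper's body.
- **Hood angle:** The estimates differ slightly: 50–51° from the gripper's position, about 51.5° from the side picture and 52.6° from a looser fit to the scene picture. All are within the 5° allowed.
- **Holding steady:** The gripper's position stayed constant over the last readings, with about 8 N at the wrist. The measured bar path came out about 4 mm wider than the model at the end, which I put down to a small error in my starting position.
- **Glassware:** Both flasks and the beaker were standing where they were in the last side picture.

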